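Weigh a packed case on the hand spring scale

TASK

Weigh the packed plywood case with the hand spring scale: its wooden grip is sunk in the tray, so lift the scale out by its metal body, lay it on the rubber mat and take it again by the grip. Hook it under the case's handle and raise it until the case hangs level on the scale alone, a few centimetres clear of the bench, and keep it still for a second or two for the reading. Then set the case gently back where it stood, unhook, lay the scale on the mat again and let go; drop nothing and leave the other things on the bench alone.

Things in the scene. Friction and masses are not known exactly. Their poses are not given: they have to be found in the camera images.
- scale: hand spring scale, 0.25 kg: metal box body 90 x 44 x 28 mm, white front; wire bail with wooden grip at one end, sprung wire hook at the other. Origin: middle of the body's back face. x runs along it towards the grip, y across the 44 mm, z out of the front. Reaches from x = -99 (hook) to +102 mm (grip), 37 mm to either side at the bail. Starts face up in the tray, origin above the tray's, axes alike
- grip: the scale's wooden grip: a roller 20 mm in diameter, 58 mm long along y, centre (its origin) at x = 92, z = 14 mm of the scale. The bail is open for 37 mm between grip and body, 62 mm wide inside. The grip turns freely on its wire: a scale held by it swings down and hangs, hook lowest, 185 mm from grip axis to hook seat. Only its position and y axis mean anything
- scale_mid (a point): centre of the scale's metal body (x = 0, y = 0, z = 14 mm of the scale)
- hook_seat (a point): inside bottom of the hook's bend, where the load hangs; x = -93, z = 17.5 mm of the scale when unloaded. 6 mm wire bent in the scale's x-z plane; the bend's outside is 6 mm beyond the seat; the bend is 20 mm wide inside, from shank (axis at z = 4.5 mm, at the back) to tip
- hook_tip (a point): free end of the hook, x = -78, z = 35 mm of the scale, pointing back towards the grip; its very end is 18 mm nearer the grip than the seat. When the scale hangs, tip and front face sideways, the way the hook end pointed while the scale lay face up
- spring_hook (a joint): how far the hook is drawn out of the body, in m, 0 unloaded to 0.040 at the stop; spring 300 N/m, so about 0.013 to 0.024 with the case hanging
- tray: fixed wooden tray shaped to the scale, 234 x 104 mm; origin under its middle, x along it towards the grip pocket. Floor 6 mm thick (the scale lies on it); walls and inner blocks 30 mm high close around grip and hook with 4 to 6 mm of play. No walls between x = -55 and +52 mm: there the scale's body can be taken across its 44 mm width
- case: packed plywood case 200 (x) x 150 (y) x 45 mm high with steel corners, 0.40 to 0.70 kg, standing on the bench; origin: middle of its underside
- handle_mid (a point): middle of the bar of the case's fixed steel handle: a round bar 10 mm in diameter along the case's y, straight for 100 mm, its axis 96 mm above the case's underside; 46 mm free between bar and lid
- mat: black rubber mat, 280 (x) x 160 (y) x 3 mm thick, fixed to the bench and clear; origin under its middle
- tape_measure: a black pocket tape measure, 72 x 42 x 66 mm high; bystander; origin: middle of its underside
- tape_roll: a roll of masking tape lying flat, 100 mm across, 24 mm high; bystander; origin: middle of its underside
- notched_block: a pale wooden block 120 x 45 x 44 mm with a notch across its top; bystander; origin: middle of its underside
- glue_bottle: a white glue bottle, 60 mm across, 150 mm high, standing; bystander; origin: middle of its underside
- mallet: a wooden mallet lying down, head 70 x 120 x 60 mm, handle 190 mm along its own -x; bystander; origin: middle of its underside
- try_square: a try square lying flat, stock 130 mm, steel blade 200 mm; bystander; origin: middle of its underside
- sanding_block: a cork-faced sanding block 100 x 60 x 34 mm; bystander; origin: middle of its underside

How it is judged:
By the outcome, as a careful person would: the job done as asked, in the order asked, and still so for the second after the job is handed in, with the robot touching nothing.
It also fails if it takes over 72 s, if anything falls off the work surface, if the arm or the gripper's body presses on something with over 40 N, if the wrist force passes 120 N, or if a joint passes its speed limit or range.

ROBOT

A 6-joint arm with a two-finger parallel gripper is mounted at the origin on the work surface. World frame = base frame: x ahead of the robot, y to its left, z up, the work surface at z = 0. Lengths are in m, angles in rad, forces in N, time in s.
With the tool pointing down it reaches from about 0.225 to 0.725 m from the base axis. Payload 3.1 kg.
Tool frame: the origin (TCP) lies on the centre line of the jaws, within the pads' length; the fingertips stand 25 mm ahead of it and the grasp point (between the pads) lies 6 mm ahead of it; z points along the fingers, y is the direction in which the jaws open and shut (so a half turn about z gives the same grasp; the last joint's range is limited). The gripper opens to 85 mm and grips with 20 to 120 N. Pads are 22 mm wide; open, the fingers measure 114 mm over their backs; the gripper's body (76 mm by 85 mm) begins 54 mm behind the grasp point. The pads swing forward as they close: fully open they stand 13 mm farther back than shut.
Start: joints at [1.191, 0.048, 0.099, 1.622, 0, 1.443], TCP at [0.131, 0.508, 0.218] pointing down, gripper open.
Joint ranges: [-2.91, 2.91], [-0.99, 1.94], [-1.21, 1.42], [-2.12, 2.29], [-1.49, 1.47], [-3.14, 3.14]. Speed limits (rad/s): [2.79, 2.79, 3.14, 3.14, 3.14, 3.14].

INTERFACE

Orientations are given as a unit quaternion [x, y, z, w].
In Python, from plant import arm gives the robot as it stands. The module is installed in compiled form; this text tells all that it offers.
- The arm moves only by the tool drive_tool, never from a script. Its argument "targets" is a list of rows, each a list of 7 numbers: the turn, a rotation vector about the world's x, y, z in rad, then the shift along the world's x, y, z in cm, then the closure, from -1 (fully open) to 1 (shut), so that 0 is half open. In form: [[wx, wy, wz, dx, dy, dz, gripper], ...]. A call has 1 to 12 rows; each row shifts and turns the pose as measured when the row begins; what a row does not reach is not made up. A row lasts 1/10 s, in which the tool goes at most 50 mm and 8.59 degrees, less where a joint would pass 70% of its speed; a pose out of reach is approached as far as the arm can. A call with a gripper value outside its range is refused whole. The fingers move at their own pace and stop on an object; the grip force is fixed at half the most. Time passes only in rows, so rows that do not move let the fingers close. It gives the time, the measured TCP pose, the force and the opening at its end, in the units of the state.
- arm.state(): the state, without advancing time (a new reading comes with each control period).
- arm.get_image(name): name is "side" or "top"; returns (picture, depth): 480x640x3 uint8, red, green, blue; 480x640 float32, m along the optical axis (not along the pixel's ray), 0 where there is no reading.
- arm.get_calibration(name): a dict with "K" (3x3 intrinsics, pixels), "R" (3x3) and "t" (3): a world point X has camera coordinates R X + t. Camera axes: x right, y down, z forward; pixel columns grow to the right and rows downward; lengths in m; the calibration is good to about 2 mm. A picture is of the moment at which its call begins. get_calibration takes no time and is no camera call.
- arm.close_job(): hands the job in, once; it reports no verdict.
Trained networks look in the newest picture that a camera, given by its name, has taken for a name from the list of things; names that differ only in an ending like _2 or _b are one class to them, and where a whole thing is asked for, a point or a joint stands for the part that bears it (a point fixed in the world has none). Each returns a list of dicts, best first, with "conf" (0 to 1); they miss things now and then, are a little off and sometimes report something else, mostly with a low value. They report only what shows in the picture. A call takes as long as a camera call.
- arm.boxes_of(camera, query): "extent" ([left, top, right, bottom] in pixels, round what is visible of it).
- arm.regions_of(camera, query): "region" (480x640 bool, what is visible of it) and "extent" ([left, top, right, bottom] in pixels, round what is visible of it).
The state is a dict: "time": time; "joint_positions": joint angles; "dq": joint speeds; "joint_torque": joint torques, N m; "tcp_pos": TCP position; "tcp_rot": TCP orientation; "wrist_force": force on the tool from outside, world axes, zero at the start; "torque": the same for the moment, N m; "width": finger opening in m.
Only numpy, scipy, OpenCV 4.12 (cv2) and the standard library are available. Lean on these libraries where they do the work, as an engineer would, in place of code of your own. Each camera call takes 0.05 s, during which the arm holds its last target.

## Working session

There is one attempt and no reset: what is moved stays moved. The work goes in short steps, Python scripts to look and compute and a tool call to move; the robot and the scene stay as the last step left them, time stands still between calls to the robot, and variables do not carry over. Pictures are saved under pics/ and viewed, and the job is handed in when it is done.

Besides the shell and the picture viewer there is one more tool, called in YAML: its name, and indented under it one key for each argument. drive_tool: Moves the arm, as the interface text tells. Its arguments: {"type":"object","properties":{"targets":{"type":"array"}},"required":["targets"]}

```bash
mkdir -p pics
cat > h.py <<'E'
import numpy as np, cv2
from plant import arm
def snap(c,fn):
    im,d=arm.get_image(c); cv2.imwrite('pics/'+fn,im[:,:,::-1]); return im,d
def cloud(c,d):
    k=arm.get_calibration(c);K,R,t=map(np.array,(k['K'],k['R'],k['t']))
    v,u=np.mgrid[0:480,0:640]
    p=np.stack([(u-K[0,2])/K[0,0]*d,(v-K[1,2])/K[1,1]*d,d],-1)
    return (p-t)@R
def proj(c,X):
    k=arm.get_calibration(c);K,R,t=map(np.array,(k['K'],k['R'],k['t']))
    q=(R@np.array(X)+t);q=K@q;return q[:2]/q[2]
E
python3 - <<'E'
from h import *
np.set_printoptions(precision=4,suppress=True)
for c in('top','side'):
    im,d=snap(c,c+'0.png');np.save(c+'0.npy',cloud(c,d))
    P=cloud(c,d)
    for q in ['scale','tray','case','mat','grip']:
        r=arm.regions_of(c,q)
        for x in r[:2]:
            pts=P[x['region']&(d>0)]
            print(c,q,round(x['conf'],2),x['extent'],np.percentile(pts,[2,50,98],axis=0).round(3).tolist(),cv2.minAreaRect((pts[:,:2]*1000).astype(np.float32)) if len(pts) else '')
print(arm.state())
E
```

```text
top scale 0.81 [414.5, 209.3, 448.0, 268.9] [[0.511, -0.356, 0.006], [0.569, -0.306, 0.033], [0.655, -0.275, 0.042]] ((566.7456665039062, -313.93170166015625), (66.49606323242188, 186.82476806640625), 77.67418670654297)
top tray 0.83 [401.6, 199.2, 456.3, 284.6] [[0.446, -0.374, -0.001], [0.549, -0.297, 0.012], [0.673, -0.232, 0.036]] ((561.117431640625, -307.3636169433594), (112.22743225097656, 242.56893920898438), 73.28707885742188)
top case 0.7 [192.8, 203.7, 260.6, 284.9] [[0.47, 0.208, 0.002], [0.57, 0.289, 0.046], [0.676, 0.371, 0.1]] ((574.743408203125, 298.29559326171875), (217.50778198242188, 164.6983642578125), 12.739066123962402)
top grip 0.44 [127.5, 251.4, 161.7, 272.5] [[0.493, 0.496, 0.005], [0.519, 0.512, 0.1], [0.548, 0.541, 0.154]] ((531.2056884765625, 536.3790893554688), (93.18434143066406, 57.245933532714844), 51.75099182128906)
side scale 0.93 [300.8, 178.3, 354.2, 201.9] [[0.512, -0.356, 0.007], [0.568, -0.296, 0.03], [0.653, -0.272, 0.038]] ((578.7228393554688, -333.59503173828125), (104.14085388183594, 163.07972717285156), 75.28772735595703)
side tray 0.69 [29
[... 609 characters left out ...]
1.98015594482422)
side mat 0.75 [255.8, 237.7, 374.4, 293.7] [[0.463, -0.068, -0.001], [0.594, 0.016, 0.003], [0.73, 0.091, 0.007]] ((596.7552490234375, 8.972938537597656), (175.37631225585938, 280.34552001953125), 86.22618103027344)
{'time': 0.6, 'joint_positions': array([1.1912, 0.048 , 0.0993, 1.622 , 0.    , 1.443 ]), 'dq': array([ 0.0006, -0.0018, -0.0018, -0.0014,  0.0005,  0.0004]), 'joint_torque': array([ -0.002 , -33.8363,  31.9935,   0.0011,  -0.0002,  -0.    ]), 'tcp_pos': array([0.1308, 0.5085, 0.2179]), 'tcp_rot': array([0.1256, 0.9921, 0.0001, 0.    ]), 'wrist_force': array([ 0.3267,  0.5976, -0.1991]), 'torque': array([ 0.0357, -0.03  ,  0.0562]), 'width': 0.08530462486166661}
```

Run:
```python
import cv2,numpy as np
a=cv2.imread('pics/top0.png');cv2.imwrite('pics/topc.png',cv2.resize(a[150:330,120:520],None,fx=2,fy=2,interpolation=2))
a=cv2.imread('pics/side0.png');cv2.imwrite('pics/sidec.png',cv2.resize(a[130:400,120:520],None,fx=2,fy=2,interpolation=2))
a=cv2.imread('pics/top0.png');cv2.imwrite('pics/topt.png',cv2.resize(a[190:295,390:470],None,fx=5,fy=5,interpolation=2))
```

```text
(no output)
```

View pics/topc.png

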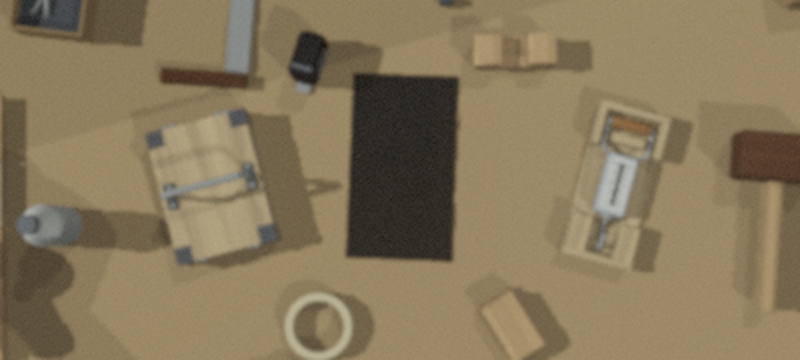

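View pics/sidec.png

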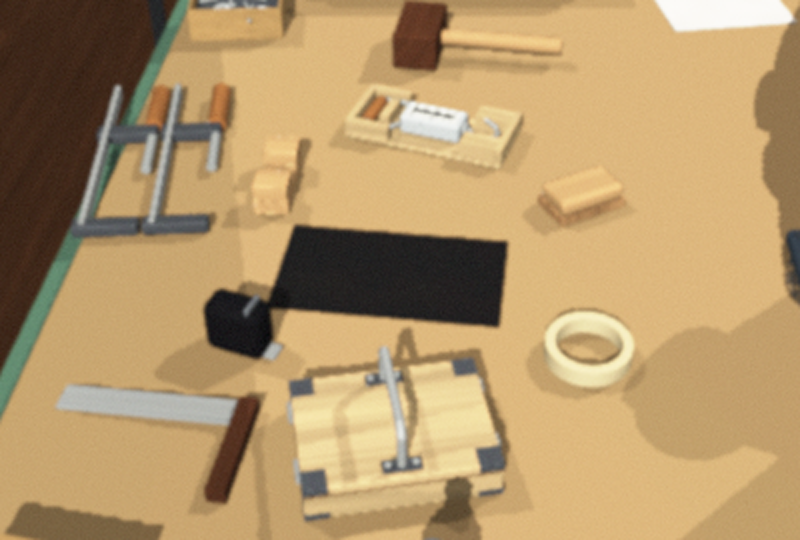

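View pics/topt.png

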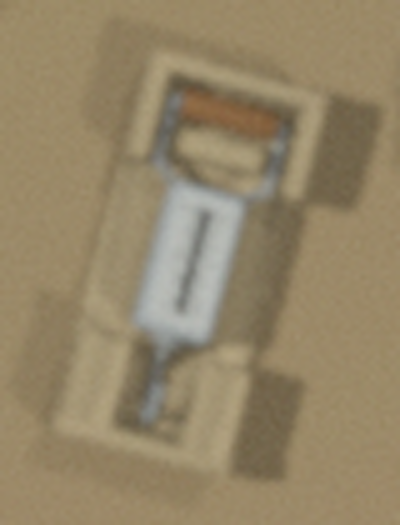

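Top view: the scale lies in its tray at about (433,238) px with the grip end up-right. The mat is clear at about (322,233) px and the case is at (226,244) px with its handle bar along case y. Next I'll take precise poses.

Run:
```python
from h import *
np.set_printoptions(precision=4,suppress=True)
for c in('top','side'):
    P=np.load(c+'0.npy');im=cv2.imread(f'pics/{c}0.png').astype(int)
    x,y,z=P[...,0],P[...,1],P[...,2]
    near=(x>.42)&(x<.70)&(y<-.2)&(y>-.4)
    # white face
    b,g,r=im[...,0],im[...,1],im[...,2]
    m=near&(b>135 if c=='top' else b>170)&(z>.02)
    n,l,st,ce=cv2.connectedComponentsWithStats(m.astype(np.uint8));k=1+st[1:,4].argmax();q=P[l==k]
    print(c,'white',len(q),q.mean(0),cv2.minAreaRect((q[:,:2]*1000).astype(np.float32)))
    m=near&(r-b>75)&(r<190)&(z>.012)
    q=P[m];print('red',len(q),q.mean(0) if len(q) else '')
    m=(b<60)&(r<60)&(g<60)&(x>.4)&(x<.8)&(abs(y)<.12)&(z<.015)
    q=P[m];print('mat',len(q),q.mean(0),cv2.minAreaRect((q[:,:2]*1000).astype(np.float32)))
    m=near&(z>.02)&(z<.045);q=P[m];print('tray',cv2.minAreaRect((q[:,:2]*1000).astype(np.float32)))
    m=(x>.44)&(x<.70)&(y>.19)&(y<.40)&(z>.085)&(z<.115)
    q=P[m];u,s,v=np.linalg.svd(q-q.mean(0),full_matrices=False);pr=(q-q.mean(0))@v[0]
    print('bar',len(q),q.mean(0),np.percentile(z[m],[10,50,90]),v[0],np.percentile(pr,[1,99]), 'mid',q.mean(0)+v[0]*np.percentile(pr,[1,99]).mean())
    m=(x>.44)&(x<.70)&(y>.19)&(y<.40)&(z>.035)&(z<.055)
    q=P[m];print('lid',np.median(q[:,2]),cv2.minAreaRect((q[:,:2]*1000).astype(np.float32)))
```

```text
top white 434 [ 0.5573 -0.3023  0.0342] ((555.8141479492188, -302.79302978515625), (44.52534484863281, 95.05755615234375), 72.79351043701172)
red 0 
mat 4493 [0.5951 0.0104 0.0036] ((595.8119506835938, 11.262992858886719), (154.26608276367188, 272.737060546875), 86.0490951538086)
tray ((559.178466796875, -304.36517333984375), (105.6939697265625, 234.8115692138672), 73.26630401611328)
bar 160 [0.5723 0.2899 0.0996] [0.0935 0.1003 0.1039] [-0.2308  0.9729  0.0127] [-0.0606  0.0654] mid [0.5717 0.2923 0.0996]
lid 0.04587662917323642 ((572.565185546875, 292.82867431640625), (207.93051147460938, 152.62234497070312), 13.429455757141113)
side white 380 [ 0.5595 -0.2974  0.0315] ((561.29296875, -309.3598327636719), (64.7108154296875, 115.49451446533203), 72.5297622680664)
red 73 [ 0.6395 -0.3294  0.0256]
mat 4428 [0.5957 0.0157 0.0033] ((597.427490234375, 11.225929260253906), (159.9464569091797, 276.49658203125), 86.56121063232422)
tray ((559.67431640625, -303.26702880859375), (115.79051971435547, 236.5044403076172), 72.06694793701172)
bar 246 [0.5699 0.3041 0.0983] [0.0917 0.0994 0.1024] [-0.2331  0.9713 -0.0475] [-0.0658  0.0522] mid [0.5715 0.2975 0.0986]
lid 0.0451128971209981 ((572.714111328125, 292.0672912597656), (208.7926025390625, 157.2273712158203), 13.27374267578125)
```

drive_tool:
  targets:
    - [0,0,0,2.2,-4.3,0,-1]
    - [0,0,0,2.2,-4.3,0,-1]
    - [0,0,0,2.2,-4.3,0,-1]
    - [0,0,0,2.2,-4.3,0,-1]
    - [0,0,0,2.2,-4.3,0,-1]
    - [0,0,0,2.2,-4.3,0,-1]
    - [0,0,0,2.2,-4.3,0,-1]
    - [0,0,0,2.2,-4.3,0,-1]
    - [0,0,0,2.2,-4.3,0,-1]
    - [0,0,0,2.2,-4.3,0,-1]
    - [0,0,0,2.2,-4.3,0,-1]
    - [0,0,-0.04,2.2,-4.3,0,-1]

```text
time: 1.8
tcp_pos: [0.3987, -0.0217, 0.2177]
tcp_rot: [0.139, 0.99, 0.002, 0.006]
wrist_force: [1.1, 1.2, -0.1]
width: 0.0857
```

drive_tool:
  targets:
    - [0,0,0,2.3,-4.0,0,-1]
    - [0,0,0,2.3,-4.0,0,-1]
    - [0,0,0,2.3,-4.0,0,-1]
    - [0,0,0,2.3,-4.0,0,-1]
    - [0,0,0,2.3,-4.0,-1,-1]
    - [0,0,0,2.3,-4.0,-2,-1]
    - [0,0,0,2.1,-4.0,-3,-1]
    - [0,0,0,0,0,-3,-1]
    - [0,0,0,0,0,0,-1]
    - [0,0,0,0,0,0,-1]

```text
time: 2.8
tcp_pos: [0.5603, -0.3164, 0.1273]
tcp_rot: [0.145, 0.989, 0.001, 0.009]
wrist_force: [0.3, 0.3, 1.1]
width: 0.0854
```

```bash
cat >> h.py <<'E'
from scipy.spatial.transform import Rotation as Ro
def st():
    s=arm.state();R=Ro.from_quat(s['tcp_rot']).as_matrix()
    print('t',round(s['time'],2),'p',s['tcp_pos'].round(4),'yang',round(np.degrees(np.arctan2(R[1,1],R[0,1])),2),'z',R[:,2].round(3),'q',s['joint_positions'].round(3),'F',s['wrist_force'].round(1),'w',round(s['width'],4));return s
E
python3 -c "
from h import *
st();snap('top','top1.png');a=cv2.imread('pics/top1.png');cv2.imwrite('pics/top1c.png',cv2.resize(a[170:310,380:490],None,fx=4,fy=4))"
```

```text
t 2.8 p [ 0.5603 -0.3164  0.1273] yang 73.33 z [ 0.019 -0.    -1.   ] q [-0.624  0.338  0.253  1.47   0.011 -0.333] F [0.3 0.3 1.1] w 0.0854
```

View pics/top1c.png

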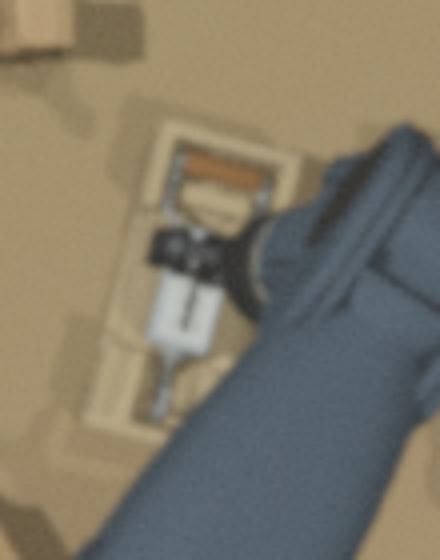

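Picture top1c: the gripper at about (190,250) px in the crop is over the body but slightly off to -y, so I'll correct that and descend.

drive_tool:
  targets:
    - [0,0.019,-0.005,-0.2,1.4,0,-1]
    - [0,0,0,0,0,-3,-1]
    - [0,0,0,0,0,-3,-1]
    - [0,0,0,0,0,0,-1]

```text
time: 3.25
tcp_pos: [0.5627, -0.2985, 0.0789]
tcp_rot: [0.145, 0.989, -0.003, 0.006]
wrist_force: [-0.6, 0.6, -0.5]
width: 0.0854
```

```bash
python3 -c "
from h import *
st()"
```

```text
t 3.25 p [ 0.5627 -0.2985  0.0789] yang 73.27 z [ 0.012 -0.009 -1.   ] q [-5.930e-01  3.340e-01  1.510e-01  1.373e+00 -1.000e-03 -3.010e-01] F [-0.6  0.6 -0.5] w 0.0854
```

drive_tool:
  targets:
    - [0.009,0.012,-0.005,-0.5,-0.4,-1.5,-1]
    - [0,0,0,0,0,-1.5,-1]
    - [0,0,0,0,0,-1,-1]
    - [0,0,0,0,0,0,-1]

```text
time: 3.65
tcp_pos: [0.5611, -0.3026, 0.0444]
tcp_rot: [0.147, 0.989, -0.002, 0.004]
wrist_force: [-1.2, 0.2, -0.4]
width: 0.0848
```

```bash
python3 -c "
from h import *
st()"
```

```text
t 3.65 p [ 0.5611 -0.3026  0.0444] yang 73.11 z [ 0.007 -0.005 -1.   ] q [-0.6    0.357  0.111  1.315 -0.    -0.305] F [-1.2  0.2 -0.4] w 0.0848
```

drive_tool:
  targets:
    - [0.005,0.007,0,-0.3,0,-0.9,-1]
    - [0,0,0,0,0,0,-1]
    - [0,0,0,0,0,0,1]
    - [0,0,0,0,0,0,1]
    - [0,0,0,0,0,0,1]
    - [0,0,0,0,0,0,1]
    - [0,0,0,0,0,0,1]

```text
time: 4.35
tcp_pos: [0.5589, -0.3039, 0.0366]
tcp_rot: [0.147, 0.989, -0.001, 0.001]
wrist_force: [-0.2, -0.2, -0.8]
width: 0.0124
```

```bash
python3 -c "
from h import *
st()"
```

```text
t 4.35 p [ 0.5589 -0.3039  0.0366] yang 73.05 z [ 0.002 -0.001 -1.   ] q [-0.603  0.365  0.105  1.308  0.    -0.308] F [-0.2 -0.2 -0.8] w 0.0124
```

```bash
python3 -c "
from h import *
for c in ('side','top'):
  im,d=snap(c,c+'2.png')
a=cv2.imread('pics/side2.png');cv2.imwrite('pics/side2c.png',cv2.resize(a[120:260,250:450],None,fx=4,fy=4))
a=cv2.imread('pics/top2.png');cv2.imwrite('pics/top2c.png',cv2.resize(a[170:310,380:490],None,fx=4,fy=4))
st()"
```

```text
t 4.45 p [ 0.5589 -0.3038  0.0366] yang 73.06 z [ 0.002 -0.001 -1.   ] q [-0.603  0.365  0.105  1.308  0.    -0.308] F [ 0.7 -0.7  0.1] w 0.0005
```

View pics/side2c.png

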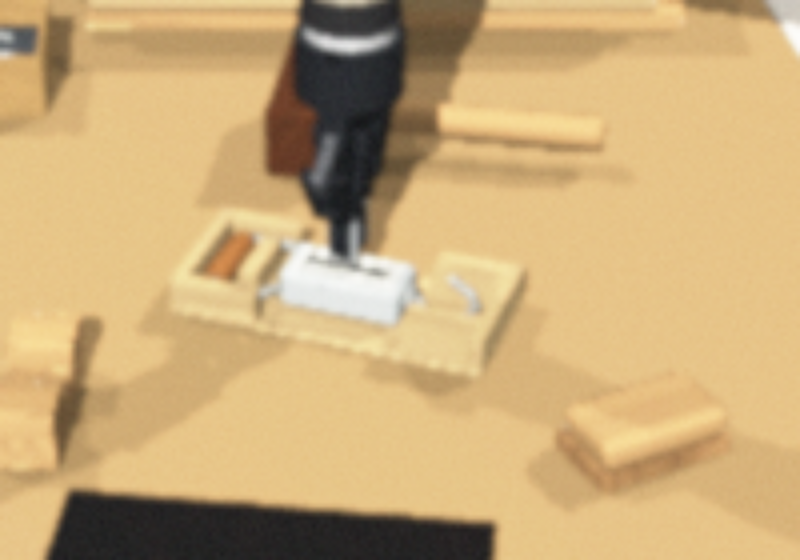

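View pics/top2c.png

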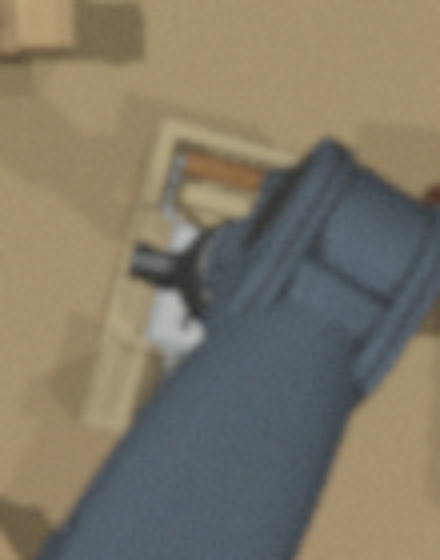

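```bash
python3 -c "
from h import *
s=st();p=s['tcp_pos']
for c,b,(x0,y0) in (('side',(120,260),(250,120)),('top',0,(380,170))):
  for dz in (-.025,-.006,0,.05): print(c,dz,((proj(c,p+[0,0,dz])-[x0,y0])*4).round())
  im,d=arm.get_image(c);P=cloud(c,d)
  m=(abs(P[...,0]-.559)<.12)&(abs(P[...,1]+.3)<.1)&(P[...,2]>.045)
  q=P[m];print(len(q)); 
  b=im.astype(int).sum(-1)
  for lo,hi in((.045,.06),(.06,.08),(.08,.1),(.1,.12)):
    k=m&(P[...,2]>lo)&(P[...,2]<hi)&(b<200);print(lo,k.sum(),P[k].mean(0).round(3) if k.any() else '', P[k].min(0).round(3) if k.any() else '',P[k].max(0).round(3) if k.any() else '')
  r=arm.regions_of(c,'scale')
  for x in r[:1]:
    q=P[x['region']];print(x['conf'],x['extent'],cv2.minAreaRect((q[:,:2]*1000).astype(np.float32)),np.percentile(q[:,2],[5,50,95]))
"
```

```text
t 4.45 p [ 0.5589 -0.3038  0.0366] yang 73.06 z [ 0.002 -0.001 -1.   ] q [-0.603  0.365  0.105  1.308  0.    -0.308] F [ 0.7 -0.7  0.1] w 0.0005
side -0.025 [346. 294.]
side -0.006 [347. 272.]
side 0 [347. 265.]
side 0.05 [347. 205.]
5901
0.045 1 [ 0.56  -0.295  0.06 ] [ 0.56  -0.295  0.06 ] [ 0.56  -0.295  0.06 ]
0.06 16 [ 0.563 -0.292  0.071] [ 0.56  -0.297  0.063] [ 0.566 -0.288  0.078]
0.08 21 [ 0.556 -0.291  0.094] [ 0.542 -0.323  0.081] [ 0.568 -0.268  0.1  ]
0.1 72 [ 0.555 -0.288  0.11 ] [ 0.537 -0.338  0.101] [ 0.581 -0.257  0.12 ]
0.62 [301.1, 179.1, 353.5, 200.2] ((506.72149658203125, 350.3568115234375), (154.95059204101562, 1487.3204345703125), 6.702717304229736) [0.0069096  0.02844371 0.03746782]
top -0.025 [185. 288.]
top -0.006 [189. 287.]
top 0 [191. 286.]
top 0.05 [204. 283.]
4301
0.045 0   
0.06 0   
0.08 0   
0.1 4 [ 0.559 -0.271  0.112] [ 0.557 -0.275  0.106] [ 0.56  -0.268  0.116]
0.82 [418.0, 207.6, 445.4, 259.7] ((533.2850952148438, -211.47616577148438), (124.1612319946289, 375.42999267578125), 30.842622756958008) [0.01617003 0.02950082 0.03825462]
```

```bash
python3 -c "
from h import *
im,d=arm.get_image('side');P=cloud('side',d)
for v in range(158,196,2): print(v,[(P[v,u].round(3).tolist(),int(im[v,u].mean())) for u in (334,337,340)])
cv2.imwrite('pics/s3.png',cv2.resize(im[150:215,305:375,::-1],None,fx=8,fy=8,interpolation=cv2.INTER_CUBIC))
"
```

```text
158 [([0.565, -0.262, 0.153], 56), ([0.557, -0.274, 0.146], 26), ([0.549, -0.281, 0.142], 41)]
160 [([0.565, -0.273, 0.14], 40), ([0.557, -0.268, 0.143], 27), ([0.549, -0.279, 0.137], 40)]
162 [([0.566, -0.279, 0.131], 36), ([0.557, -0.28, 0.131], 29), ([0.549, -0.282, 0.129], 37)]
164 [([0.564, -0.244, 0.145], 48), ([0.558, -0.29, 0.118], 38), ([0.549, -0.283, 0.122], 38)]
166 [([0.564, -0.243, 0.139], 40), ([0.557, -0.284, 0.115], 30), ([0.549, -0.288, 0.113], 38)]
168 [([0.564, -0.243, 0.133], 31), ([0.558, -0.306, 0.096], 30), ([0.55, -0.297, 0.101], 33)]
170 [([0.564, -0.256, 0.119], 26), ([0.557, -0.267, 0.113], 30), ([0.549, -0.29, 0.099], 49)]
172 [([0.565, -0.274, 0.102], 38), ([0.557, -0.268, 0.106], 32), ([0.549, -0.291, 0.092], 72)]
174 [([0.566, -0.288, 0.087], 47), ([0.557, -0.269, 0.099], 46), ([0.55, -0.303, 0.078], 108)]
176 [([0.566, -0.291, 0.078], 54), ([0.558, -0.29, 0.079], 66), ([0.549, -0.296, 0.076], 134)]
178 [([0.566, -0.295, 0.069], 63), ([0.557, -0.288, 0.074], 76), ([0.549, -0.297, 0.069], 129)]
180 [([0.566, -0.296, 0.062], 49), ([0.557, -0.29, 0.067], 85), ([0.549, -0.294, 0.064], 130)]
182 [([0.566, -0.289, 0.06], 133), ([0.557, -0.285, 0.063], 121), ([0.549, -0.302, 0.052], 140)]
184 [([0.567, -0.319, 0.034], 221), ([0.559, -0.317, 0.036], 200), ([0.55, -0.321, 0.034], 221)]
186 [([0.567, -0.308, 0.034], 193), ([0.558, -0.312, 0.032], 179), ([0.549, -0.308, 0.035], 219)]
188 [([0.566, -0.298, 0.034], 241), ([0.557, -0.289, 0.04], 223), ([0.549, -0.294, 0.037], 214)]
190 [([0.566, -0.291, 0.032], 243), ([0.557, -0.287, 0.035], 246), ([0.549, -0.287, 0.035], 241)]
192 [([0.565, -0.281, 0.032], 237), ([0.557, -0.281, 0.032], 242), ([0.548, -0.287, 0.028], 242)]
194 [([0.566, -0.291, 0.018], 232), ([0.557, -0.285, 0.022], 232), ([0.548, -0.279, 0.027], 233)]
```

View pics/s3.png

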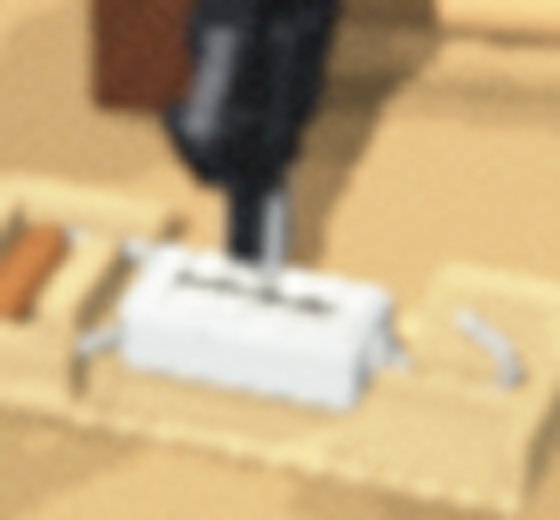

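```bash
python3 -c "
from h import *
s=st()
for z in (.01,.02,.03,.04,.05,.06): print(z,proj('side',[.559,-.3035,z]).round(1))
for y in (-.32,-.335,-.35):print(y,[proj('side',[.559,y,z]).round(1)[1] for z in(.01,.02,.03,.04)])
k=arm.get_calibration('side');R=np.array(k['R']);print('cam',-R.T@np.array(k['t']))
k=arm.get_calibration('top');R=np.array(k['R']);print('cam',-R.T@np.array(k['t']))
print(s)
"
```

```text
t 4.7 p [ 0.5587 -0.3037  0.0363] yang 73.06 z [ 0.002 -0.001 -1.   ] q [-0.603  0.365  0.105  1.308  0.    -0.308] F [-0.3 -0.2 -0.2] w -0.0
0.01 [336.5 194.1]
0.02 [336.6 191.2]
0.03 [336.6 188.2]
0.04 [336.6 185.3]
0.05 [336.6 182.3]
0.06 [336.7 179.3]
-0.32 [np.float64(190.9), np.float64(188.0), np.float64(185.1), np.float64(182.2)]
-0.335 [np.float64(188.1), np.float64(185.2), np.float64(182.3), np.float64(179.4)]
-0.35 [np.float64(185.4), np.float64(182.5), np.float64(179.6), np.float64(176.7)]
cam [0.49686881 1.09797688 0.9382836 ]
cam [ 0.4903481  -0.01848045  1.55882191]
{'time': 4.7, 'joint_positions': array([-6.03455312e-01,  3.65183568e-01,  1.04532786e-01,  1.30797011e+00,
        1.89460604e-04, -3.07709618e-01]), 'dq': array([ 0.00055797, -0.00074092, -0.00021066,  0.00113598, -0.0001899 ,
       -0.00033245]), 'joint_torque': array([-6.67813074e-04, -4.51863635e+01,  3.14526021e+01, -1.72322046e-02,
        4.72382726e-04,  1.47764416e-05]), 'tcp_pos': array([ 0.55865447, -0.30371047,  0.03627272]), 'tcp_rot': array([ 1.47334339e-01,  9.89086144e-01, -3.93512298e-04,  1.01845692e-03]), 'wrist_force': array([-0.34327615, -0.1804176 , -0.22875353]), 'torque': array([0.01116471, 0.01420977, 0.02303451]), 'width': -2.292429404797163e-05}
```

Side crop (s3.png): the shut fingers at about (336,183) px in the full picture end above the white face. Depth puts the tips at z≈0.05, so they closed over the body without touching it. The reported TCP z seems to be about 35 mm too low, so I'll reopen and go down in checked steps.

drive_tool:
  targets:
    - [0,0,0,0,0,0,-1]
    - [0,0,0,0,0,0,-1]
    - [0,0,0,0,0,0,-1]
    - [0,0,0,0,0,0,-1]
    - [0,0,0,0,0,0,-1]
    - [0,0,0,0,0,0,-1]

```text
time: 5.3
tcp_pos: [0.5586, -0.3036, 0.0361]
tcp_rot: [0.147, 0.989, -0.0, 0.001]
wrist_force: [-0.2, -0.0, -0.1]
width: 0.0847
```

```bash
python3 -c "
from h import *
st()
im,d=arm.get_image('side');P=cloud('side',d)
cv2.imwrite('pics/s4.png',cv2.resize(im[140:215,295:385,::-1],None,fx=8,fy=8,interpolation=cv2.INTER_CUBIC))
x,y,z=P[...,0],P[...,1],P[...,2]
m=(abs(x-.559)<.06)&(y>-.36)&(y<-.22)&(z>.02)&(z<.2)&(im.max(-1)<110)
for lo in np.arange(.02,.2,.01):
  k=m&(z>=lo)&(z<lo+.01)
  if k.any(): print(lo.round(2),k.sum(),P[k].min(0).round(3),P[k].max(0).round(3))
"
```

```text
t 5.3 p [ 0.5586 -0.3036  0.0361] yang 73.06 z [ 0.002 -0.001 -1.   ] q [-0.603  0.365  0.104  1.308  0.    -0.308] F [-0.2 -0.  -0.1] w 0.0847
0.06 12 [ 0.537 -0.347  0.063] [ 0.557 -0.341  0.07 ]
0.07 33 [ 0.537 -0.35   0.07 ] [ 0.58  -0.243  0.08 ]
0.08 30 [ 0.535 -0.349  0.08 ] [ 0.578 -0.243  0.09 ]
0.09 37 [ 0.535 -0.35   0.09 ] [ 0.583 -0.244  0.1  ]
0.1 23 [ 0.532 -0.353  0.1  ] [ 0.585 -0.235  0.11 ]
0.11 55 [ 0.53  -0.36   0.111] [ 0.59  -0.226  0.12 ]
0.12 61 [ 0.53  -0.359  0.12 ] [ 0.588 -0.224  0.13 ]
0.13 60 [ 0.53  -0.359  0.13 ] [ 0.587 -0.227  0.14 ]
0.14 69 [ 0.53  -0.351  0.14 ] [ 0.59  -0.229  0.15 ]
0.15 92 [ 0.534 -0.315  0.15 ] [ 0.591 -0.229  0.16 ]
0.16 81 [ 0.55  -0.296  0.16 ] [ 0.59  -0.232  0.169]
0.17 34 [ 0.526 -0.289  0.17 ] [ 0.59  -0.241  0.18 ]
0.18 84 [ 0.523 -0.296  0.18 ] [ 0.593 -0.26   0.19 ]
0.19 91 [ 0.524 -0.294  0.19 ] [ 0.593 -0.261  0.199]
```

View pics/s4.png

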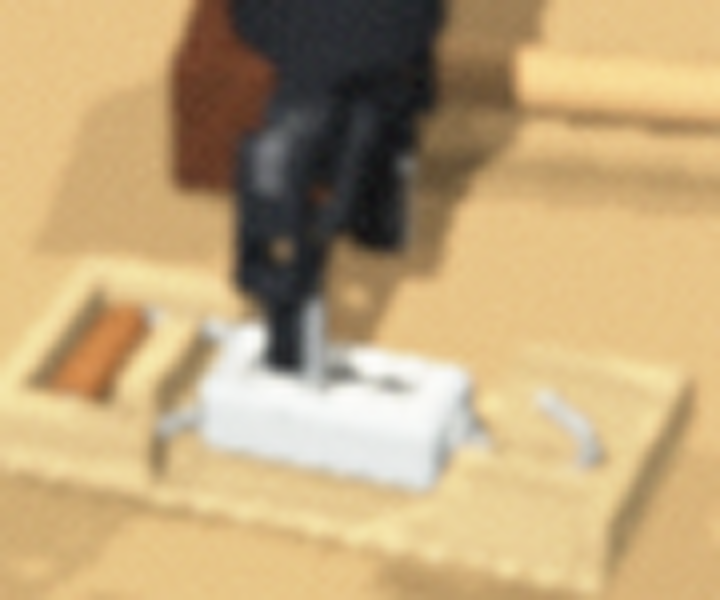

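drive_tool:
  targets:
    - [0,0,0,0,0,-1,-1]
    - [0,0,0,0,0,-1,-1]
    - [0,0,0,0,0,0,-1]

```text
time: 5.65
tcp_pos: [0.5586, -0.3036, 0.0144]
tcp_rot: [0.147, 0.989, -0.0, 0.001]
wrist_force: [-0.1, 0.6, 0.4]
width: 0.0856
```

```bash
python3 -c "
from h import *
st()
im,d=arm.get_image('side');P=cloud('side',d)
cv2.imwrite('pics/s5.png',cv2.resize(im[140:215,295:385,::-1],None,fx=8,fy=8,interpolation=cv2.INTER_CUBIC))
"
```

```text
t 5.65 p [ 0.5586 -0.3036  0.0144] yang 73.06 z [ 0.002 -0.001 -1.   ] q [-0.603  0.378  0.077  1.267  0.    -0.308] F [-0.1  0.6  0.4] w 0.0856
```

View pics/s5.png

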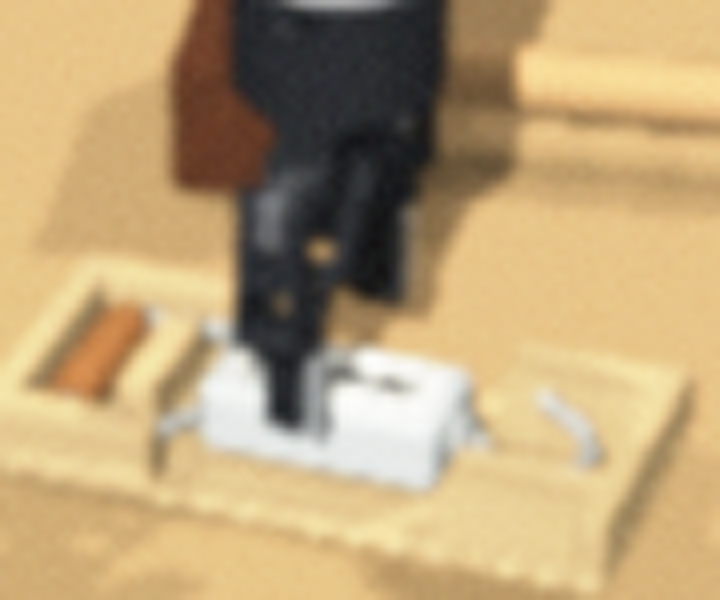

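drive_tool:
  targets:
    - [0,0,0,0,0,-1,-1]
    - [0,0,0,0,0,-1,-1]
    - [0,0,0,0,0,0,-1]
    - [0,0,0,0,0,0,0.5]
    - [0,0,0,0,0,0,1]
    - [0,0,0,0,0,0,1]
    - [0,0,0,0,0,0,1]

```text
time: 6.4
tcp_pos: [0.5587, -0.3047, -0.0065]
tcp_rot: [0.148, 0.989, -0.002, 0.001]
wrist_force: [0.4, -0.4, -1.7]
width: 0.0428
```

```bash
python3 -c "
from h import *
st()
im,d=arm.get_image('side');P=cloud('side',d)
cv2.imwrite('pics/s6.png',cv2.resize(im[140:215,295:385,::-1],None,fx=8,fy=8,interpolation=cv2.INTER_CUBIC))
"
```

```text
t 6.4 p [ 0.5587 -0.3047 -0.0065] yang 73.03 z [ 0.002 -0.003 -1.   ] q [-0.604  0.393  0.053  1.227 -0.002 -0.308] F [ 0.4 -0.4 -1.7] w 0.0428
```

View pics/s6.png

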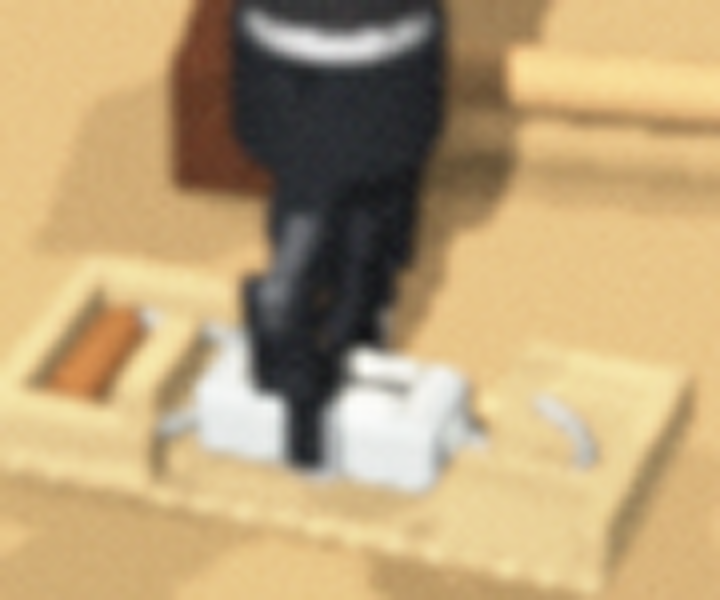

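s6: near pad flat on the body's side at about (334,195) px, opening 43 mm, so the body is gripped. Lifting.

drive_tool:
  targets:
    - [0,0,0,0,0,1,1]
    - [0,0,0,0,0,2,1]
    - [0,0,0,0,0,3,1]
    - [0,0,0,0,0,4,1]
    - [0,0,0,0,0,3,1]
    - [0,0,-0.1,0.2,1,0,1]
    - [0,0,-0.14,0.2,2,0,1]

```text
time: 7.15
tcp_pos: [0.5578, -0.2721, 0.1259]
tcp_rot: [0.27, 0.963, 0.002, -0.003]
wrist_force: [0.6, -0.4, -2.6]
width: 0.0431
```

```bash
python3 -c "
from h import *
st()
im,d=snap('side','s7.png')
"
```

```text
t 7.15 p [ 0.5578 -0.2721  0.1259] yang 58.68 z [-0.004  0.006 -1.   ] q [-0.563  0.303  0.206  1.48   0.003 -0.017] F [ 0.6 -0.4 -2.6] w 0.0431
```

View pics/s7.png

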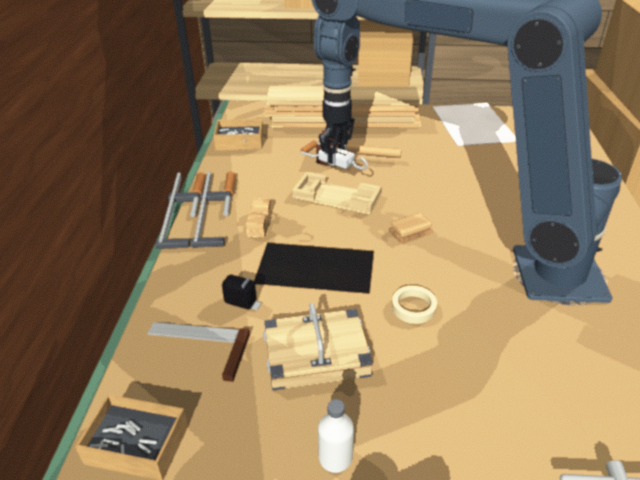

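s7: scale clear of the tray, held at about (338,157) px. Turning it and carrying it to the mat.

drive_tool:
  targets:
    - [0,0,-0.144,0.2,1.75,0,1]
    - [0,0,-0.144,0.2,1.75,0,1]
    - [0,0,-0.144,0.2,1.75,0,1]
    - [0,0,-0.144,0.2,1.75,0,1]
    - [0,0,-0.144,0.2,1.75,0,1]
    - [0,0,-0.144,0.2,1.75,0,1]
    - [0,0,-0.144,0.2,1.75,0,1]
    - [0,0,-0.144,0.2,1.75,0,1]
    - [0,0,-0.144,0.2,1.75,0,1]
    - [0,0,-0.144,0.2,1.75,0,1]
    - [0,0,-0.144,0.2,1.75,0,1]
    - [0,0,-0.144,0.2,1.75,0,1]

```text
time: 8.4
tcp_pos: [0.579, -0.0475, 0.1284]
tcp_rot: [0.92, 0.391, 0.005, -0.002]
wrist_force: [0.4, -0.8, -3.1]
width: 0.0431
```

```bash
python3 -c "
from h import *
st()"
```

```text
t 8.4 p [ 0.579  -0.0475  0.1284] yang -43.93 z [ 0.007  0.007 -1.   ] q [-0.202  0.184  0.07   1.451  0.009  2.135] F [ 0.4 -0.8 -3.1] w 0.0431
```

drive_tool:
  targets:
    - [0,0,-0.127,0.3,1.4,0,1]
    - [0,0,-0.127,0.3,1.4,0,1]
    - [0,0,-0.127,0.3,1.4,0,1]
    - [-0.007,0.007,-0.127,0.2,1.3,0,1]
    - [0,0,0,0,0,-3,1]
    - [0,0,0,0,0,-3,1]
    - [0,0,0,0,0,-3,1]
    - [0,0,0,0,0,-1,1]
    - [0,0,0,0,0,0,1]

```text
time: 9.3
tcp_pos: [0.5881, 0.0156, 0.0285]
tcp_rot: [0.99, 0.142, 0.001, -0.0]
wrist_force: [-0.4, 1.6, -2.9]
width: 0.0429
```

```bash
python3 -c "
from h import *
st();snap('side','s8.png');snap('top','t8.png')
cv2.imwrite('pics/s8c.png',cv2.resize(cv2.imread('pics/s8.png')[190:320,230:410],None,fx=4,fy=4))"
```

```text
t 9.3 p [0.5881 0.0156 0.0285] yang -73.72 z [ 0.002  0.    -1.   ] q [-8.800e-02  2.500e-01 -5.400e-02  1.265e+00  1.000e-03  2.770e+00] F [-0.4  1.6 -2.9] w 0.0429
```

View pics/s8c.png

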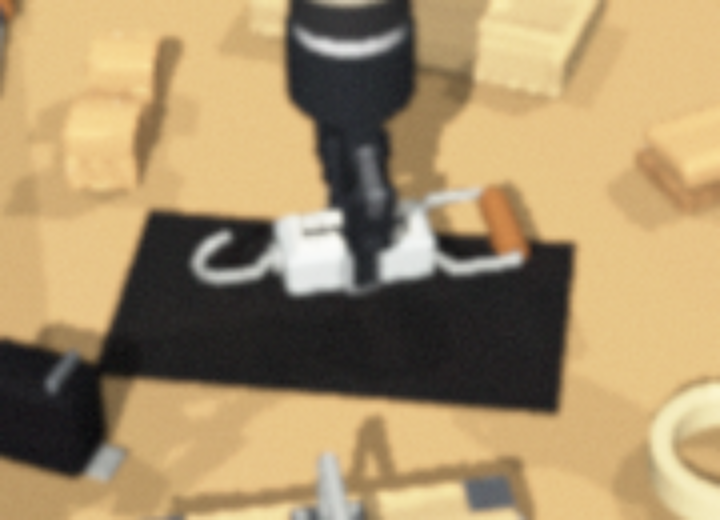

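s8c: scale level above the mat, hook end at about (200,260) in the crop and grip at (502,222). Lowering it.

drive_tool:
  targets:
    - [0,0,0,0,0,-2,1]
    - [0,0,0,0,0,-1,1]
    - [0,0,0,0,0,-0.4,1]
    - [0,0,0,0,0,0,1]

```text
time: 9.8
tcp_pos: [0.5955, 0.0145, 0.0036]
tcp_rot: [0.99, 0.141, 0.009, 0.002]
wrist_force: [-0.4, -0.1, -1.9]
width: 0.0428
```

```bash
python3 -c "
from h import *
st();snap('side','s9.png')
cv2.imwrite('pics/s9c.png',cv2.resize(cv2.imread('pics/s9.png')[190:320,230:410],None,fx=4,fy=4))"
```

```text
t 9.8 p [0.5955 0.0145 0.0036] yang -73.75 z [ 0.018 -0.001 -1.   ] q [-8.900e-02  2.690e-01 -8.300e-02  1.201e+00  1.000e-03  2.769e+00] F [-0.4 -0.1 -1.9] w 0.0428
```

View pics/s9c.png

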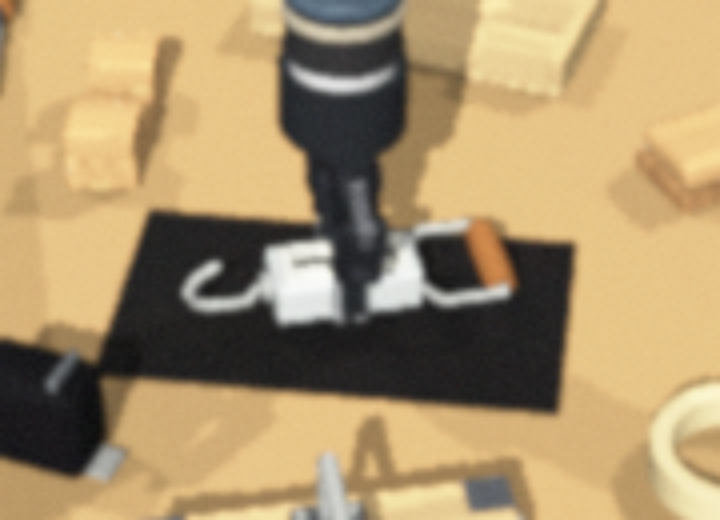

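drive_tool:
  targets:
    - [0,0.018,0,-0.5,0,0,1]
    - [0,0,0,0,0,-0.5,1]
    - [0,0,0,0,0,-0.4,1]
    - [0,0,0,0,0,0,1]

```text
time: 10.25
tcp_pos: [0.5929, 0.0142, -0.0025]
tcp_rot: [0.99, 0.141, 0.002, 0.001]
wrist_force: [-0.2, 0.7, -2.5]
width: 0.0429
```

```bash
python3 -c "
from h import *
st();snap('side','s10.png')
cv2.imwrite('pics/s10c.png',cv2.resize(cv2.imread('pics/s10.png')[190:320,230:410],None,fx=4,fy=4))"
```

```text
t 10.25 p [ 0.5929  0.0142 -0.0025] yang -73.74 z [ 0.004 -0.001 -1.   ] q [-8.900e-02  2.820e-01 -8.000e-02  1.205e+00 -1.000e-03  2.769e+00] F [-0.2  0.7 -2.5] w 0.0429
```

View pics/s10c.png

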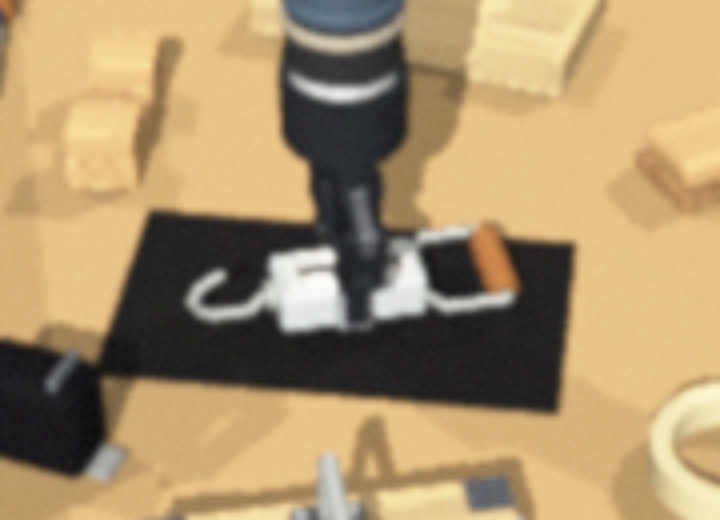

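drive_tool:
  targets:
    - [0,0.004,0,0,0,-0.4,1]
    - [0,0,0,0,0,-0.2,1]
    - [0,0,0,0,0,0,1]

```text
time: 10.6
tcp_pos: [0.5929, 0.0142, -0.0089]
tcp_rot: [0.99, 0.141, 0.0, 0.001]
wrist_force: [0.1, 0.2, -2.1]
width: 0.0431
```

drive_tool:
  targets:
    - [0,0,0,0,0,-0.1,1]
    - [0,0,0,0,0,0,1]
    - [0,0,0,0,0,0,0.3]
    - [0,0,0,0,0,0,-0.3]
    - [0,0,0,0,0,0,-0.6]
    - [0,0,0,0,0,0,-1]
    - [0,0,0,0,0,0,-1]
    - [0,0,0,0,0,3,-1]
    - [0,0,0,0,0,4,-1]
    - [0,0,0,-3,-1,4,-1]
    - [0,0,0,-5,-1,0,-1]

```text
time: 11.7
tcp_pos: [0.517, -0.0059, 0.1031]
tcp_rot: [0.99, 0.142, 0.003, 0.002]
wrist_force: [0.4, -0.6, 1.7]
width: 0.0851
```

drive_tool:
  targets:
    - [0,0,0.144,-1,-1,0,-1]
    - [0,0,0.144,-1,-1,0,-1]
    - [0,0,0.144,-1,-1,0,-1]
    - [0,0,0.144,-1,-1,0,-1]
    - [0,0,0.144,-1,-1,0,-1]
    - [0,0,0.144,-1,-1,0,-0.5]
    - [0,0,0.144,-1,-1,0,-0.1]
    - [0,0,0.144,-1,-1,0,-0.1]
    - [0,0,0.144,0,0,0,-0.1]
    - [0,0,0.144,0,0,0,-0.1]
    - [0,0,0.144,0,0,0,-0.1]
    - [0,0,0,0,0,0,-0.1]

```text
time: 12.9
tcp_pos: [0.4263, -0.0895, 0.1058]
tcp_rot: [0.569, 0.822, 0.003, 0.004]
wrist_force: [-0.1, -0.4, -0.3]
width: 0.0471
```

Run:
```python
from h import *
st()
for c in('top','side'):
    im,d=snap(c,c+'11.png');P=cloud(c,d)
    a=cv2.imread(f'pics/{c}11.png');cv2.imwrite(f'pics/{c}11c.png',cv2.resize(a[170:320,240:410],None,fx=4,fy=4))
    x,y,z=P[...,0],P[...,1],P[...,2];im=im.astype(int);r,b=im[...,0],im[...,2]
    m=(abs(x-.6)<.16)&(abs(y)<.1)&(z>.0)&(z<.05)
    k=m&(b>(130 if c=='top' else 170));n,l,s,ce=cv2.connectedComponentsWithStats(k.astype(np.uint8))
    j=1+s[1:,4].argmax();q=P[l==j];print(c,'body',len(q),q.mean(0).round(4),cv2.minAreaRect((q[:,:2]*1000).astype(np.float32)))
    k=m&(r-b>50)&(r>100);q=P[k];print('grip?',len(q),q.mean(0).round(4) if len(q) else '')
    for g in arm.regions_of(c,'grip')[:2]:
        q=P[g['region']];print('net',g['conf'],g['extent'],np.median(q,0).round(4),cv2.minAreaRect((q[:,:2]*1000).astype(np.float32)))
    print(proj(c,[.505,-.013,.017]))
```

```text
t 12.9 p [ 0.4263 -0.0895  0.1058] yang 20.65 z [ 0.009  0.    -1.   ] q [-0.364 -0.193 -0.351  1.405  0.004  0.847] F [-0.1 -0.4 -0.3] w 0.0471
top body 417 [0.5922 0.0164 0.0317] ((593.7167358398438, 16.92812156677246), (93.13046264648438, 43.159854888916016), 16.033126831054688)
grip? 761 [ 0.6028 -0.0349  0.006 ]
net 0.68 [322.4, 255.4, 336.9, 266.9] [ 0.506  -0.012   0.0259] ((505.1947326660156, -10.978515625), (18.366653442382812, 53.141876220703125), 14.30502700805664)
[329.33021676 262.51589167]
side body 743 [0.5904 0.0241 0.0249] ((589.5816040039062, 26.070663452148438), (173.7649383544922, 81.13629150390625), 24.084381103515625)
grip? 1213 [ 0.5892 -0.0181  0.0046]
net 0.66 [348.4, 251.5, 360.4, 267.0] [ 0.5058 -0.0063  0.0241] ((502.2480773925781, -13.313011169433594), (25.55830192565918, 66.68279266357422), 16.53590202331543)
[352.60554872 256.98635117]
```

View pics/top11c.png

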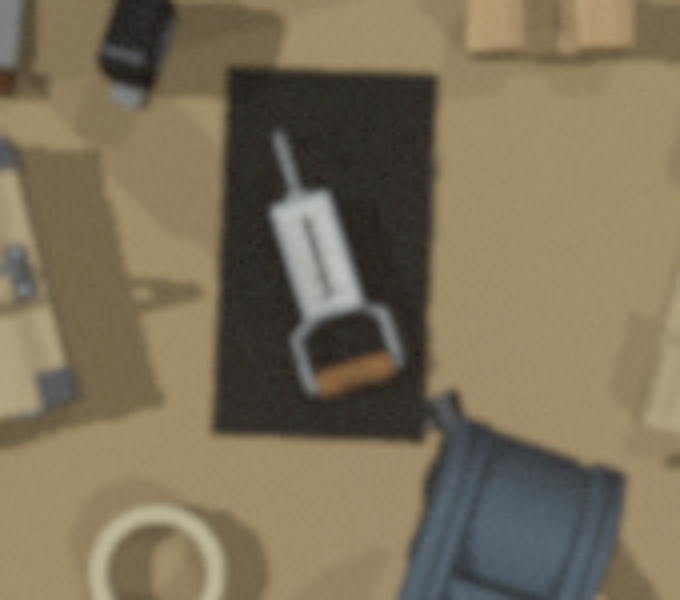

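View pics/side11c.png

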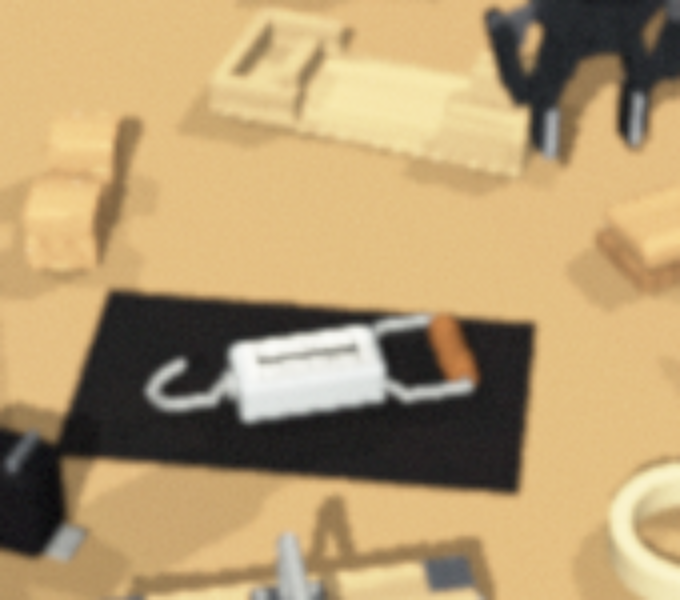

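The scale lies flat on the mat; in top11c the grip is at about (356,372) in the crop and the hook at (280,135), and the nets and my fit agree. Going to the grip.

drive_tool:
  targets:
    - [0,0.009,-0.076,2.6,2.6,0,-0.1]
    - [0,0,0,2.6,2.6,0,-0.1]
    - [0,0,0,2.6,2.6,0,-0.1]
    - [0,0,0,0,0,-3,-0.1]
    - [0,0,0,0,0,-2,-0.1]
    - [0,0,0,0,0,0,-0.1]

```text
time: 13.7
tcp_pos: [0.509, -0.0081, 0.0553]
tcp_rot: [0.606, 0.795, 0.001, 0.002]
wrist_force: [-0.0, -0.2, 0.0]
width: 0.047
```

Run:
```python
from h import *
st()
```

```text
t 13.7 p [ 0.509  -0.0081  0.0553] yang 15.36 z [ 0.004 -0.001 -1.   ] q [-1.470e-01  3.000e-02 -2.430e-01  1.294e+00 -1.000e-03  1.155e+00] F [-0.  -0.2  0. ] w 0.047
```

drive_tool:
  targets:
    - [0,0.004,0.017,-0.5,-0.2,-2,-0.1]
    - [0,0,0,0,0,-1,-0.1]
    - [0,0,0,0,0,0,-0.1]

```text
time: 14.0
tcp_pos: [0.5048, -0.0102, 0.0264]
tcp_rot: [0.6, 0.8, -0.0, 0.001]
wrist_force: [0.1, -0.1, -0.2]
width: 0.0472
```

Run:
```python
from h import *
st();c='side';snap(c,'s12.png')
a=cv2.imread(f'pics/s12.png');cv2.imwrite(f'pics/s12c.png',cv2.resize(a[200:300,260:400],None,fx=5,fy=5,interpolation=2))
```

```text
t 14.0 p [ 0.5048 -0.0102  0.0264] yang 16.2 z [ 0.001 -0.001 -1.   ] q [-1.520e-01  4.200e-02 -2.910e-01  1.237e+00 -1.000e-03  1.136e+00] F [ 0.1 -0.1 -0.2] w 0.0472
```

View pics/s12c.png

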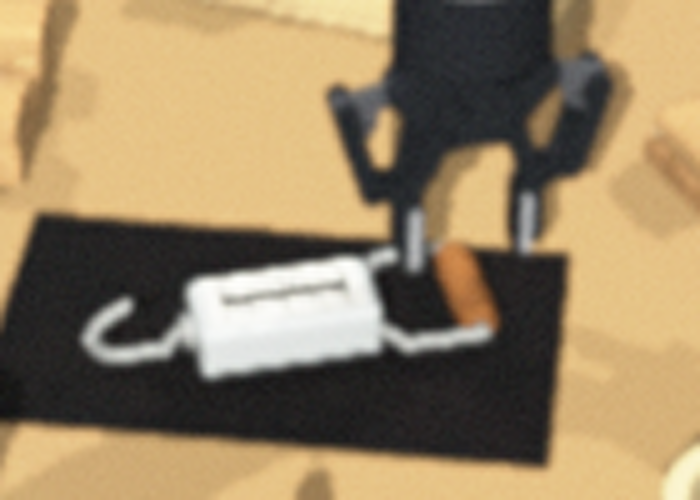

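s12c: the fingers at (412,265) and (525,245) in the crop straddle the grip at (467,290). Descending the rest and closing.

drive_tool:
  targets:
    - [0,0,0,0,0,-1.5,-0.1]
    - [0,0,0,0,0,-1,-0.1]
    - [0,0,0,0,0,-0.5,-0.1]
    - [0,0,0,0,0,0,-0.1]

```text
time: 14.45
tcp_pos: [0.5076, -0.011, -0.0024]
tcp_rot: [0.601, 0.799, 0.001, 0.004]
wrist_force: [-0.2, -0.3, 0.1]
width: 0.047
```

Run:
```python
from h import *
st();c='side';snap(c,'s13.png')
a=cv2.imread(f'pics/s13.png');cv2.imwrite(f'pics/s13c.png',cv2.resize(a[200:300,260:400],None,fx=5,fy=5,interpolation=2))
```

```text
t 14.45 p [ 0.5076 -0.011  -0.0024] yang 16.1 z [ 0.007 -0.002 -1.   ] q [-1.530e-01  6.600e-02 -3.260e-01  1.172e+00 -1.000e-03  1.137e+00] F [-0.2 -0.3  0.1] w 0.047
```

View pics/s13c.png

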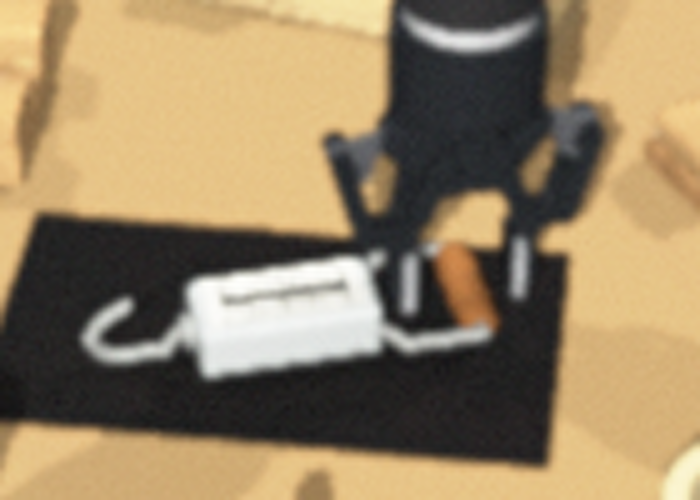

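drive_tool:
  targets:
    - [0,0.006,0,-0.3,0,-0.4,-0.1]
    - [0,0,0,0,0,0,-0.1]
    - [0,0,0,0,0,0,1]
    - [0,0,0,0,0,0,1]
    - [0,0,0,0,0,0,1]
    - [0,0,0,0,0,0,1]

```text
time: 15.1
tcp_pos: [0.5051, -0.0111, -0.0051]
tcp_rot: [0.601, 0.799, -0.0, 0.002]
wrist_force: [-0.2, 1.0, -0.4]
width: 0.0175
```

Run:
```python
from h import *
st();c='side';snap(c,'s14.png')
a=cv2.imread(f'pics/s14.png');cv2.imwrite(f'pics/s14c.png',cv2.resize(a[200:300,260:400],None,fx=5,fy=5,interpolation=2))
```

```text
t 15.1 p [ 0.5051 -0.0111 -0.0051] yang 16.11 z [ 0.002 -0.003 -1.   ] q [-0.153  0.068 -0.33   1.171 -0.002  1.136] F [-0.2  1.  -0.4] w 0.0175
```

View pics/s14c.png

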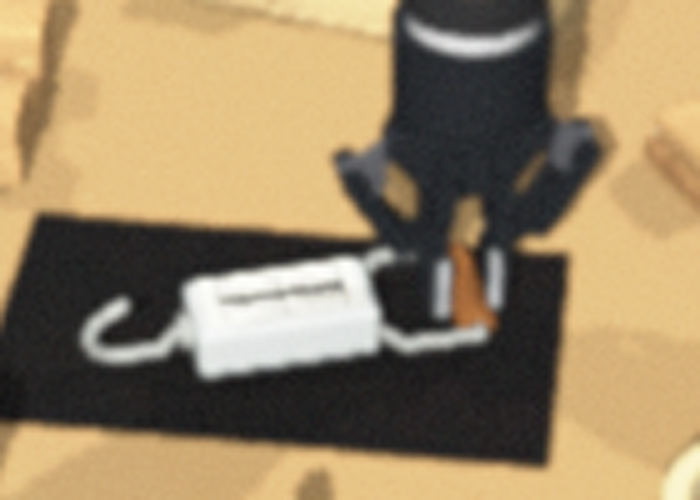

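drive_tool:
  targets:
    - [0,0,0,0,0,1,1]
    - [0,0,0,0,0,1,1]
    - [0,0,0,0.2,0,1,1]
    - [0,0,0,0.2,0.1,1,1]

```text
time: 15.55
tcp_pos: [0.5084, -0.0096, 0.0364]
tcp_rot: [0.601, 0.799, -0.0, 0.001]
wrist_force: [0.5, 0.6, -1.5]
width: 0.0176
```

Run:
```python
from h import *
st();c='side';snap(c,'s15.png')
a=cv2.imread(f'pics/s15.png');cv2.imwrite(f'pics/s15c.png',cv2.resize(a[200:300,260:400],None,fx=5,fy=5,interpolation=2))
```

```text
t 15.55 p [ 0.5084 -0.0096  0.0364] yang 16.11 z [ 0.001 -0.002 -1.   ] q [-0.15   0.044 -0.268  1.258 -0.002  1.14 ] F [ 0.5  0.6 -1.5] w 0.0176
```

View pics/s15c.png

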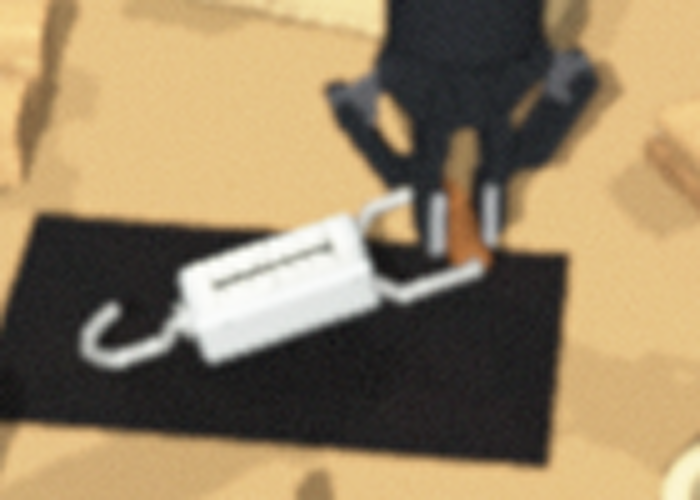

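Grip holds and the scale pivots about its hook. Raising along an arc now.

drive_tool:
  targets:
    - [0,0,0,0.3,0.1,1.4,1]
    - [0,0,0,0.4,0.1,1.4,1]
    - [0,0,0,0.7,0.2,1.5,1]
    - [0,0,0,0.8,0.2,1.5,1]
    - [0,0,0,1.0,0.3,1.5,1]
    - [0,0,0,1.2,0.4,1.5,1]
    - [0,0,0,1.6,0.5,1.5,1]
    - [0,0,0,1.8,0.5,1.5,1]
    - [0,0,0,1.9,0.6,1.2,1]
    - [0,0,0,1.9,0.6,1,1]
    - [0,0,0,1.9,0.5,0.8,1]
    - [0,0,0,1.5,0.4,1,1]

```text
time: 16.8
tcp_pos: [0.6639, 0.0357, 0.2068]
tcp_rot: [0.602, 0.799, -0.001, 0.002]
wrist_force: [-0.3, -0.3, -2.0]
width: 0.0178
```

Run:
```python
from h import *
st();c='side';snap(c,'s16.png')
a=cv2.imread(f'pics/s16.png');cv2.imwrite(f'pics/s16c.png',cv2.resize(a[120:300,220:400],None,fx=3,fy=3,interpolation=2))
```

```text
t 16.8 p [0.6639 0.0357 0.2068] yang 16.03 z [ 0.001 -0.005 -1.   ] q [-0.045  0.43   0.529  1.668 -0.004  1.246] F [-0.3 -0.3 -2. ] w 0.0178
```

View pics/s16c.png

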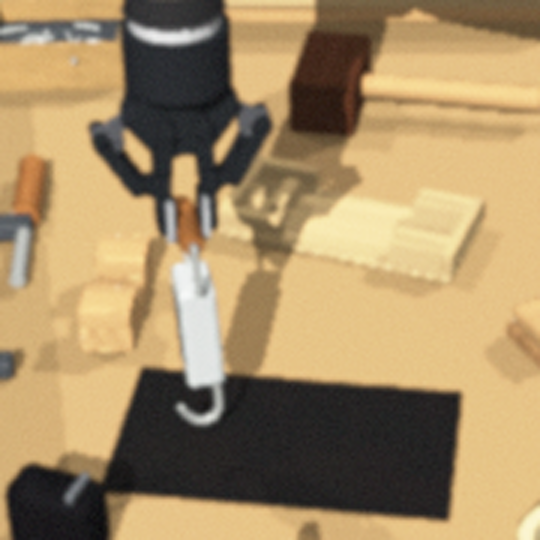

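s16: the scale hangs from the grip with its hook near (287,258) px, tip towards +x. Heading to the near side of the case handle, keeping it smooth to limit swing.

drive_tool:
  targets:
    - [0,0,0,0,0,2,1]
    - [0,0,0,-0.5,0.8,2,1]
    - [0,0,0,-1,1.6,1,1]
    - [0,0,-0.01,-1.6,2.7,0.4,1]
    - [0,0,-0.01,-1.6,2.7,0,1]
    - [0,0,-0.01,-1.6,2.7,0,1]
    - [0,0,-0.01,-1.6,2.7,0,1]
    - [0,0,-0.01,-1.6,2.7,0,1]
    - [0,0,0,-1.6,2.7,0,1]
    - [0,0,0,-1.4,2.4,0,1]
    - [0,0,0,-0.9,1.5,0,1]
    - [0,0,0,-0.4,0.7,0,1]

```text
time: 18.05
tcp_pos: [0.5116, 0.2792, 0.2593]
tcp_rot: [0.622, 0.783, -0.004, -0.002]
wrist_force: [-0.2, -0.1, -2.3]
width: 0.0176
```

Run:
```python
from h import *
st()
```

```text
t 18.05 p [0.5116 0.2792 0.2593] yang 13.1 z [-0.008 -0.005 -1.   ] q [ 3.850e-01  2.300e-01  3.850e-01  1.734e+00 -1.000e-03  1.727e+00] F [-0.2 -0.1 -2.3] w 0.0176
```

drive_tool:
  targets:
    - [0,0,0,0,0,0,1]
    - [0,0,0,0.2,0,-1,1]
    - [0,0,0,0.2,0,-1,1]
    - [0,0,0,0.2,0,-1,1]
    - [0,-0.008,0,0,0,-0.4,1]
    - [0,0,0,0,0,0,1]
    - [0,0,0,0,0,0,1]

```text
time: 18.75
tcp_pos: [0.5175, 0.2761, 0.2195]
tcp_rot: [0.623, 0.782, -0.004, 0.001]
wrist_force: [-0.1, -0.0, -2.7]
width: 0.0178
```

Run:
```python
from h import *
st();c='side';snap(c,'s17.png')
a=cv2.imread(f'pics/s17.png');cv2.imwrite(f'pics/s17c.png',cv2.resize(a[200:400,240:400],None,fx=3,fy=3,interpolation=2))
c='top';snap(c,'t17.png')
a=cv2.imread(f'pics/t17.png');cv2.imwrite(f'pics/t17c.png',cv2.resize(a[190:310,170:290],None,fx=4,fy=4,interpolation=2))
```

```text
t 18.75 p [0.5175 0.2761 0.2195] yang 12.93 z [-0.003 -0.008 -1.   ] q [ 0.379  0.22   0.292  1.649 -0.006  1.724] F [-0.1 -0.  -2.7] w 0.0178
```

View pics/s17c.png

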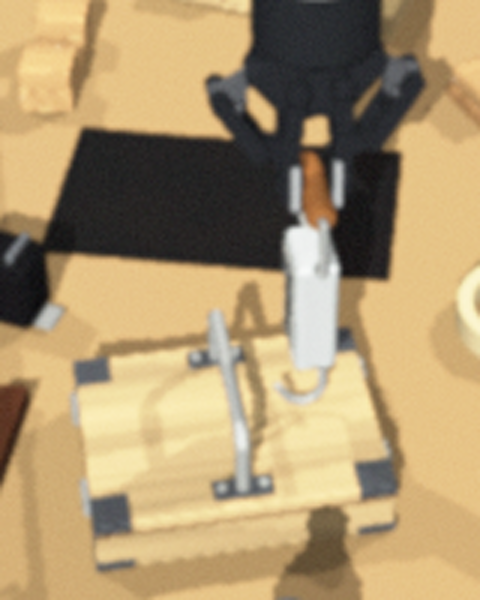

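View pics/t17c.png

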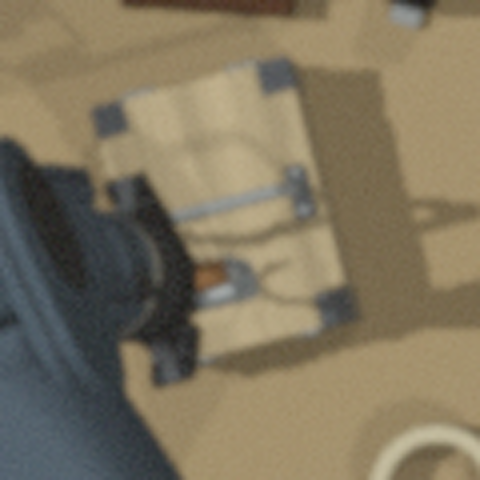

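```bash
cat > hk.py <<'E'
from h import *
def hook(b0=(.572,.2925),yaw=13.3,save=None):
    s=st();im,d=arm.get_image('side');P=cloud('side',d)
    if save: 
        cv2.imwrite(f'pics/{save}.png',im[:,:,::-1])
    a=np.radians(yaw);dd=np.array([np.cos(a),np.sin(a)]);n=np.array([-dd[1],dd[0]])
    rel=P[...,:2]-np.array(b0);S=rel@dd;N=rel@n;Z=P[...,2]
    return s,im,P,S,N,Z
E
python3 - <<'E'
from hk import *
s,im,P,S,N,Z=hook(save='s18')
g=s['tcp_pos'][:2]-np.array([.572,.2925]);a=np.radians(13.3);print('grip s,n',g@[np.cos(a),np.sin(a)],g@[-np.sin(a),np.cos(a)])
for v in range(322,338,2):
    print(v,[(int(S[v,u]*1000),int(N[v,u]*1000),int(Z[v,u]*1000),int(im[v,u].min())) for u in range(330,352,2)])
def pj(sv,nv,z): 
    return proj('side',[.572+sv*np.cos(a)-nv*np.sin(a),.2925+sv*np.sin(a)+nv*np.cos(a),z]).round(1)
gs,gn=g@[np.cos(a),np.sin(a)],g@[-np.sin(a),np.cos(a)]
gz=s['tcp_pos'][2]+.022
print('pred seat bottom',pj(gs+.0035,gn,gz-.188),'tip',pj(gs+.021,gn,gz-.17),'bar ends',pj(0,.045,.096),pj(0,-.045,.096))
E
```

```text
t 18.85 p [0.5177 0.2763 0.2201] yang 12.95 z [-0.003 -0.008 -1.   ] q [ 0.38   0.22   0.293  1.649 -0.006  1.724] F [-0.4 -0.3 -2.2] w 0.0177
grip s,n -0.056603252309406465 -0.0032296823594828473
322 [(-37, -47, 43, 159), (-41, -46, 43, 162), (-44, -42, 47, 162), (-49, -43, 45, 158), (-54, -46, 42, 177), (-45, 18, 109, 212), (-49, 18, 109, 208), (-53, 17, 106, 191), (-69, -39, 46, 183), (-65, 0, 86, 201), (-78, -39, 44, 157)]
324 [(-36, -41, 44, 169), (-40, -40, 44, 165), (-43, -35, 48, 155), (-48, -36, 46, 124), (-52, -36, 46, 153), (-56, -38, 43, 171), (-60, -32, 48, 168), (-64, -32, 48, 168), (-69, -36, 43, 167), (-66, -2, 78, 179), (-78, -36, 41, 131)]
326 [(-34, -33, 46, 170), (-39, -34, 44, 175), (-42, -28, 49, 175), (-47, -32, 45, 123), (-51, -32, 44, 130), (-55, -31, 44, 169), (-59, -28, 47, 173), (-63, -27, 47, 172), (-68, -29, 44, 167), (-65, 0, 76, 179), (-75, -25, 47, 136)]
328 [(-33, -25, 48, 171), (-33, -4, 71, 185), (-37, -1, 73, 197), (-46, -27, 45, 143), (-50, -26, 44, 123), (-54, -24, 46, 163), (-59, -29, 39, 171), (-62, -24, 44, 165), (-66, -19, 49, 169), (-66, -2
[... 325 characters left out ...]
174), (-41, 0, 61, 180), (-45, 0, 61, 189), (-49, -2, 58, 196), (-54, -3, 55, 202), (-58, -3, 55, 215), (-61, 0, 59, 196), (-68, -12, 44, 164), (-72, -9, 46, 163)]
334 [(-31, -14, 43, 149), (-34, -9, 47, 161), (-38, -8, 47, 165), (112, 801, 938, 164), (-47, -9, 45, 170), (-49, 0, 55, 181), (-54, -1, 52, 200), (-59, -7, 45, 180), (-63, -8, 43, 165), (-67, -7, 44, 166), (-71, -6, 44, 166)]
336 [(-29, -6, 45, 148), (-33, -5, 46, 161), (-38, -7, 43, 164), (-41, -3, 47, 163), (-46, -5, 44, 160), (-50, -4, 44, 163), (-54, -3, 43, 166), (-58, -4, 42, 170), (-62, -1, 45, 171), (-66, -2, 43, 171), (-70, 0, 44, 172)]
pred seat bottom [341.4 333. ] tip [333.1 328. ] bar ends [319.4 339.8] [312.4 307.3]
```

The measured hook bend (bottom z≈0.053, s≈-52 mm from the bar) matches the prediction. Raising 5 mm and sliding it under the bar.

drive_tool:
  targets:
    - [0,0,0,0,0,0.4,1]
    - [0,0,0,0.2,0.1,0,1]
    - [0,0,0,0.4,0.1,0,1]
    - [0,0,0,0.6,0.2,0,1]
    - [0,0,0,0.7,0.2,0,1]
    - [0,0,0,0.7,0.2,0,1]
    - [0,0,0,0.7,0.2,0,1]
    - [0,0,0,0.6,0.2,0,1]
    - [0,0,0,0.4,0.1,0,1]
    - [0,0,0,0.3,0.1,0,1]
    - [0,0,0,0,0,0,1]
    - [0,0,0,0,0,0,1]

```text
time: 20.1
tcp_pos: [0.5696, 0.2925, 0.2258]
tcp_rot: [0.623, 0.782, -0.002, 0.002]
wrist_force: [1.5, -0.7, -2.4]
width: 0.0181
```

Run:
```python
from hk import *
s,im,P,S,N,Z=hook(save='s19')
g=s['tcp_pos'][:2]-np.array([.572,.2925]);a=np.radians(13.3);print('grip s,n',g@[np.cos(a),np.sin(a)],g@[-np.sin(a),np.cos(a)])
cv2.imwrite('pics/s19c.png',cv2.resize(cv2.imread('pics/s19.png')[230:370,260:380],None,fx=4,fy=4,interpolation=2))
```

```text
t 20.1 p [0.5696 0.2925 0.2258] yang 12.97 z [ 0.001 -0.006 -1.   ] q [ 0.373  0.369  0.487  1.691 -0.006  1.717] F [ 1.5 -0.7 -2.4] w 0.0181
grip s,n -0.002312655294452514 0.0005850827218995694
```

View pics/s19c.png

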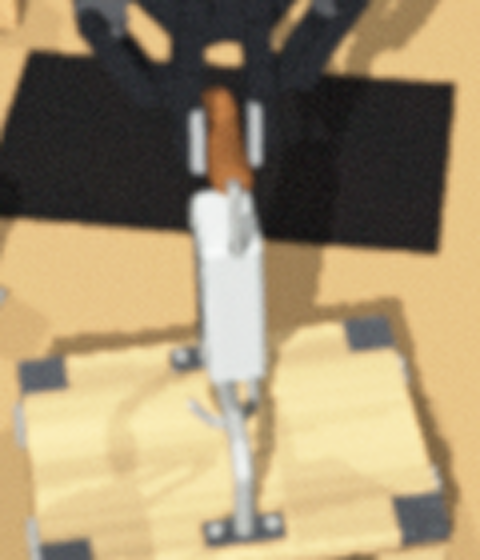

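s19c: bar sits inside the bend, with the hook tip at (205,410) on its far side and the shank behind it. Raising slowly.

drive_tool:
  targets:
    - [0,0,0,0,0,0.6,1]
    - [0,0,0,0,0,0.6,1]
    - [0,0,0,0,0,0.6,1]
    - [0,0,0,0,0,0.5,1]
    - [0,0,0,0,0,0.5,1]
    - [0,0,0,0,0,0.4,1]
    - [0,0,0,0,0,0.3,1]
    - [0,0,0,0,0,0.3,1]
    - [0,0,0,0,0,0,1]

```text
time: 21.05
tcp_pos: [0.5682, 0.2923, 0.2661]
tcp_rot: [0.623, 0.783, -0.003, 0.002]
wrist_force: [-0.2, 0.4, -5.9]
width: 0.0182
```

Run:
```python
from hk import *
s,im,P,S,N,Z=hook(save='s20')
cv2.imwrite('pics/s20c.png',cv2.resize(cv2.imread('pics/s20.png')[200:390,240:390],None,fx=3,fy=3,interpolation=2))
```

```text
t 21.05 p [0.5682 0.2923 0.2661] yang 12.99 z [-0.002 -0.007 -1.   ] q [ 0.373  0.394  0.602  1.783 -0.006  1.717] F [-0.2  0.4 -5.9] w 0.0182
```

View pics/s20c.png

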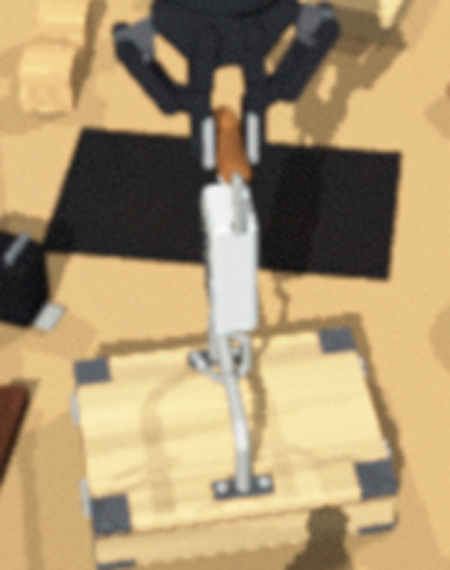

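drive_tool:
  targets:
    - [0,0,0,0,0,0.3,1]
    - [0,0,0,0,0,0.3,1]
    - [0,0,0,0,0,0.3,1]
    - [0,0,0,0,0,0.3,1]
    - [0,0,0,0,0,0.3,1]
    - [0,0,0,0,0,0.3,1]
    - [0,0,0,0,0,0.3,1]
    - [0,0,0,0,0,0,1]

```text
time: 21.9
tcp_pos: [0.5669, 0.2918, 0.2841]
tcp_rot: [0.623, 0.783, -0.007, -0.001]
wrist_force: [-0.8, 0.6, -8.0]
width: 0.0178
```

Run:
```python
from hk import *
s,im,P,S,N,Z=hook(save='s21')
cv2.imwrite('pics/s21c.png',cv2.resize(cv2.imread('pics/s21.png')[200:390,240:390],None,fx=3,fy=3,interpolation=2))
```

```text
t 21.9 p [0.5669 0.2918 0.2841] yang 12.99 z [-0.01 -0.01 -1.  ] q [ 0.373  0.418  0.67   1.836 -0.006  1.717] F [-0.8  0.6 -8. ] w 0.0178
```

View pics/s21c.png

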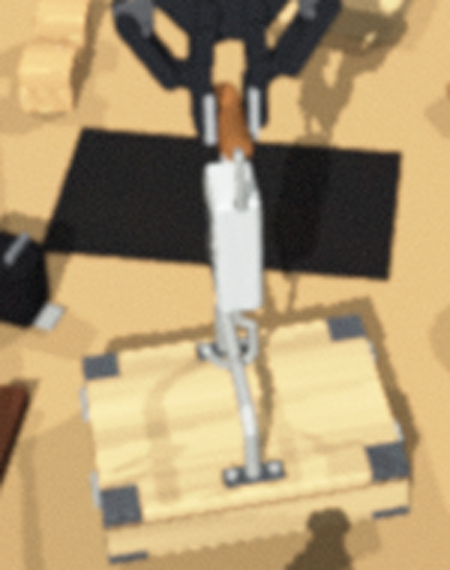

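drive_tool:
  targets:
    - [0,-0.005,0,0.1,0,0.4,1]
    - [0,-0.005,0,0.1,0,0.5,1]
    - [0.005,0,0,0.1,0,0.5,1]
    - [0.005,0,0,0,0,0.5,1]
    - [0,0,0,0,0,0.5,1]
    - [0,0,0,0,0,0.4,1]
    - [0,0,0,0,0,0.3,1]
    - [0,0,0,0,0,0.2,1]
    - [0,0,0,0,0,0,1]
    - [0,0,0,0,0,0,1]
    - [0,0,0,0,0,0,1]
    - [0,0,0,0,0,0,1]

```text
time: 23.15
tcp_pos: [0.5701, 0.2916, 0.32]
tcp_rot: [0.623, 0.783, 0.0, 0.0]
wrist_force: [1.5, -0.2, -8.0]
width: 0.0175
```

Run:
```python
from hk import *
for i in range(3): 
  s,im,P,S,N,Z=hook(save='s22')
  m=(abs(S)<.105)&(abs(N)<.08)&(Z>.05)&(Z<.11)&(abs(S)>.02)&(im.min(-1)>100)
  q=np.stack([S[m],N[m],Z[m]],-1);A=np.c_[q[:,:2],np.ones(len(q))]
  for _ in range(4):
    c,*_r=np.linalg.lstsq(A,q[:,2],rcond=None);k=abs(A@c-q[:,2])<.006;A,q=A[k],q[k]
  print('lid tilt deg s,n',np.degrees(c[:2]).round(2),'z',c[2].round(4),len(q),cv2.minAreaRect((q[:,:2]*1000).astype(np.float32)))
cv2.imwrite('pics/s22c.png',cv2.resize(cv2.imread('pics/s22.png')[180:390,240:390],None,fx=3,fy=3,interpolation=2)[:600])
```

```text
t 23.15 p [0.5701 0.2916 0.32  ] yang 12.99 z [ 0.001  0.    -1.   ] q [ 0.368  0.449  0.787  1.908 -0.     1.712] F [ 1.5 -0.2 -8. ] w 0.0175
lid tilt deg s,n [-2.12 -1.34] z 0.0902 2621 ((-2.4272994995117188, 2.5744781494140625), (152.44967651367188, 205.89022827148438), 88.76691436767578)
t 23.2 p [0.5701 0.2916 0.3199] yang 12.99 z [ 0.001  0.    -1.   ] q [ 0.368  0.449  0.787  1.908 -0.     1.712] F [ 0.5 -0.1 -8.3] w 0.0177
lid tilt deg s,n [-2.01 -1.12] z 0.0899 2631 ((-1.5655364990234375, 2.157379150390625), (151.6232147216797, 206.62721252441406), 89.26634216308594)
t 23.25 p [0.5701 0.2917 0.3199] yang 12.99 z [ 0.001  0.    -1.   ] q [ 0.368  0.449  0.787  1.908 -0.     1.712] F [ 0.3 -0.7 -8.3] w 0.0178
lid tilt deg s,n [-1.78 -1.29] z 0.0899 2630 ((-1.03826904296875, 2.7006301879882812), (206.98155212402344, 151.71530151367188), 0.21200016140937805)
```

View pics/s22c.png

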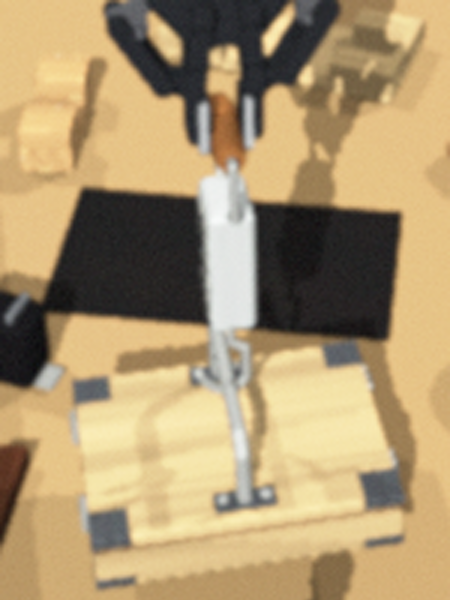

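s22: case hangs on the hook about 45 mm clear with a tilt of about 2°. Holding still for the reading.

drive_tool:
  targets:
    - [0,0,0,0,0,0,1]
    - [0,0,0,0,0,0,1]
    - [0,0,0,0,0,0,1]
    - [0,0,0,0,0,0,1]
    - [0,0,0,0,0,0,1]
    - [0,0,0,0,0,0,1]
    - [0,0,0,0,0,0,1]
    - [0,0,0,0,0,0,1]
    - [0,0,0,0,0,0,1]
    - [0,0,0,0,0,0,1]
    - [0,0,0,0,0,0,1]
    - [0,0,0,0,0,0,1]

```text
time: 24.5
tcp_pos: [0.5701, 0.2916, 0.3199]
tcp_rot: [0.623, 0.783, 0.0, 0.0]
wrist_force: [0.7, 0.4, -8.0]
width: 0.0177
```

drive_tool:
  targets:
    - [0,0,0,0,0,0,1]
    - [0,0,0,0,0,0,1]
    - [0,0,0,0,0,0,1]
    - [0,0,0,0,0,0,1]
    - [0,0,0,0,0,0,1]
    - [0,0,0,0,0,0,1]
    - [0,0,0,0,0,0,1]
    - [0,0,0,0,0,0,1]
    - [0,0,0,0,0,0,1]
    - [0,0,0,0,0,0,1]
    - [0,0,0,0,0,0,1]
    - [0,0,0,0,0,0,1]

```text
time: 25.7
tcp_pos: [0.5701, 0.2916, 0.3199]
tcp_rot: [0.623, 0.783, 0.0, 0.0]
wrist_force: [-1.1, -0.4, -7.6]
width: 0.0179
```

Run:
```python
from hk import *
for i in range(6): 
  s,im,P,S,N,Z=hook(save='s23')
  m=(abs(S)<.105)&(abs(N)<.08)&(Z>.05)&(Z<.11)&(abs(S)>.02)&(im.min(-1)>100)
  q=np.stack([S[m],N[m],Z[m]],-1);A=np.c_[q[:,:2],np.ones(len(q))]
  for _ in range(4):
    c,*_r=np.linalg.lstsq(A,q[:,2],rcond=None);k=abs(A@c-q[:,2])<.006;A,q=A[k],q[k]
  print('lid tilt deg s,n',np.degrees(c[:2]).round(2),'z',c[2].round(4),len(q),cv2.minAreaRect((q[:,:2]*1000).astype(np.float32)))
P=np.load('side0.npy');im=cv2.imread('pics/side0.png')
a=np.radians(13.3);r=P[...,:2]-[.572,.2925];S=r@[np.cos(a),np.sin(a)];N=r@[-np.sin(a),np.cos(a)];Z=P[...,2]
m=(abs(S)<.105)&(abs(N)<.08)&(Z>.03)&(Z<.06)&(abs(S)>.02)&(im.min(-1)>100)
q=np.stack([S[m],N[m],Z[m]],-1);A=np.c_[q[:,:2],np.ones(len(q))];c,*_=np.linalg.lstsq(A,q[:,2],rcond=None);print('base',np.degrees(c[:2]),c[2],cv2.minAreaRect((q[:,:2]*1000).astype(np.float32)))
```

```text
t 25.7 p [0.5701 0.2916 0.3199] yang 12.99 z [ 0.001  0.    -1.   ] q [ 0.368  0.449  0.787  1.908 -0.     1.712] F [-1.1 -0.4 -7.6] w 0.0179
lid tilt deg s,n [-1.34 -1.28] z 0.0901 2652 ((0.72650146484375, 2.4222335815429688), (151.95889282226562, 207.7694091796875), 89.63224792480469)
t 25.75 p [0.5701 0.2916 0.3199] yang 12.99 z [ 0.001  0.    -1.   ] q [ 0.368  0.449  0.787  1.908 -0.     1.712] F [ 1.  -0.7 -8.7] w 0.018
lid tilt deg s,n [-1.32 -1.18] z 0.0902 2644 ((0.43401336669921875, 2.215057373046875), (152.39212036132812, 207.87835693359375), 89.44767761230469)
t 25.8 p [0.5701 0.2916 0.3199] yang 12.99 z [ 0.001  0.    -1.   ] q [ 0.368  0.449  0.787  1.908 -0.     1.712] F [-1.4 -0.8 -9. ] w 0.0177
lid tilt deg s,n [-1.36 -1.3 ] z 0.0901 2638 ((0.362060546875, 2.1519775390625), (152.96923828125, 208.4555206298828), 89.59487915039062)
t 25.85 p [0.5701 0.2916 0.3199] yang 12.99 z [ 0.001  0.    -1.   ] q [ 0.368  0.449  0.787  1.908 -0.     1.712] F [-0.1  0.5 -7.4] w 0.018
lid tilt deg s,n [-1.43 -1.25] z 0.09 2623 ((-0.33524322509765625, 2.567291259765625), (152.5505828857422, 208.25453186035156), 89.20403289794922)
t 25.9 p [0.5701 0.2916 0.3199] yang 12.99 z [ 0.001  0.    -1.   ] q [ 0.368  0.449  0.787  1.908 -0.     1.712] F [-0.1  0.4 -9.4] w 0.018
lid tilt deg s,n [-1.52 -1.19] z 0.09 2622 ((0.0596923828125, 1.996612548828125), (153.05470275878906, 207.65577697753906), 89.5786361694336)
t 25.95 p [0.5701 0.2916 0.3199] yang 12.99 z [ 0.001  0.    -1.   ] q [ 0.368  0.449  0.787  1.908 -0.     1.712] F [ 0.2  0.5 -9.4] w 0.0176
lid tilt deg s,n [-1.57 -1.38] z 0.0901 2644 ((-0.15076446533203125, 2.4711151123046875), (151.83447265625, 207.66029357910156), 89.30091094970703)
base [-0.12365541 -0.95159116] 0.04467328229879712 ((0.70159912109375, -0.5669708251953125), (208.32240295410156, 156.55279541015625), 0.12019997090101242)
```

Held still for over 2.5 s: tilt about 1.4°, net load about 5.6 N (≈0.57 kg). Lowering gently.

drive_tool:
  targets:
    - [0,0,0,0,0,-0.2,1]
    - [0,0,0,0,0,-0.4,1]
    - [0,0,0,0,0,-0.5,1]
    - [0,0,0,0,0,-0.5,1]
    - [0,0,0,0,0,-0.5,1]
    - [0,0,0,0,0,-0.4,1]
    - [0,0,0,0,0,-0.3,1]
    - [0,0,0,0,0,-0.2,1]
    - [0,0,0,0,0,0,1]
    - [0,0,0,0,0,0,1]

```text
time: 27.0
tcp_pos: [0.5694, 0.2914, 0.2857]
tcp_rot: [0.623, 0.783, -0.001, -0.0]
wrist_force: [0.5, -1.0, -7.8]
width: 0.0178
```

```bash
cat > lid.py <<'E'
from hk import *
def lid(P,im,lo,hi):
  a=np.radians(13.3);r=P[...,:2]-[.572,.2925];S=r@[np.cos(a),np.sin(a)];N=r@[-np.sin(a),np.cos(a)];Z=P[...,2]
  m=(abs(S)<.125)&(abs(N)<.1)&(Z>lo)&(Z<hi)
  q=np.stack([S[m],N[m],Z[m]],-1);A=np.c_[q[:,:2],np.ones(len(q))]
  for _ in range(4):
    c,*_r=np.linalg.lstsq(A,q[:,2],rcond=None);k=abs(A@c-q[:,2])<.006;A,q=A[k],q[k]
  print('tilt',np.degrees(c[:2]).round(2),'z',c[2].round(4),len(q),np.round(np.percentile(q[:,:2],[1,99],axis=0)*1000,1).tolist(),np.round(cv2.minAreaRect((q[:,:2]*1000).astype(np.float32))[2],1))
E
python3 - <<'E'
from lid import *
s=st();im,d=snap('side','s24.png');lid(cloud('side',d),im,.04,.08)
lid(np.load('side0.npy'),0,.03,.06)
im,d=snap('top','t24.png');lid(cloud('top',d),im,.04,.08)
lid(np.load('top0.npy'),0,.03,.06)
E
```

```text
t 27.0 p [0.5694 0.2914 0.2857] yang 12.99 z [-0.001 -0.001 -1.   ] q [ 0.368  0.409  0.662  1.825 -0.     1.712] F [ 0.5 -1.  -7.8] w 0.0178
tilt [-1.63  1.2 ] z 0.0573 5136 [[-100.3, -73.6], [96.9, 75.7]] 89.8
tilt [ 0.03 -0.23] z 0.0451 5310 [[-98.4, -74.0], [99.0, 74.9]] 90.0
tilt [-1.78  1.52] z 0.0581 2653 [[-101.9, -73.1], [96.4, 72.8]] 89.5
tilt [-0.1   0.02] z 0.046 3060 [[-98.9, -73.9], [98.8, 73.8]] 0.1
```

drive_tool:
  targets:
    - [0,0,0,0.2,0,-0.2,1]
    - [0,0,0,0,0,-0.25,1]
    - [0,0,0,0,0,-0.25,1]
    - [0,0,0,0,0,-0.2,1]
    - [0,0,0,0,0,-0.2,1]
    - [0,0,0,0,0,-0.2,1]
    - [0,0,0,0,0,-0.2,1]
    - [0,0,0,0,0,-0.2,1]
    - [0,0,0,0,0,0,1]

```text
time: 28.0
tcp_pos: [0.5721, 0.2919, 0.2687]
tcp_rot: [0.623, 0.783, 0.001, 0.0]
wrist_force: [0.7, 0.6, -6.0]
width: 0.0175
```

Run:
```python
from lid import *
s=st();im,d=snap('side','s25.png');lid(cloud('side',d),im,.03,.07)
```

```text
t 28.0 p [0.5721 0.2919 0.2687] yang 13.0 z [ 0.001  0.001 -1.   ] q [0.367 0.398 0.612 1.783 0.    1.711] F [ 0.7  0.6 -6. ] w 0.0175
tilt [ 0.04 -0.16] z 0.0452 5247 [[-95.0, -73.9], [102.3, 75.2]] 89.1
```

Case stands flat again, about 3 mm from where it started. Slackening the spring and lowering the hook off the bar.

drive_tool:
  targets:
    - [0,0,0,0,0,-0.3,1]
    - [0,0,0,0,0,-0.3,1]
    - [0,0,0,0,0,-0.4,1]
    - [0,0,0,0,0,-0.5,1]
    - [0,0,0,0,0,-0.6,1]
    - [0,0,0,0,0,-0.6,1]
    - [0,0,0,0,0,-0.6,1]
    - [0,0,0,0,0,-0.4,1]
    - [0,0,0,0,0,0,1]

```text
time: 28.95
tcp_pos: [0.5738, 0.2922, 0.2342]
tcp_rot: [0.623, 0.783, 0.005, 0.003]
wrist_force: [-0.5, 0.4, -2.6]
width: 0.0173
```

Run:
```python
from lid import *
s=st();im,d=snap('side','s26.png');lid(cloud('side',d),im,.03,.07)
cv2.imwrite('pics/s26c.png',cv2.resize(cv2.imread('pics/s26.png')[230:370,260:380],None,fx=4,fy=4,interpolation=2))
```

```text
t 28.95 p [0.5738 0.2922 0.2342] yang 12.99 z [ 0.011  0.004 -1.   ] q [ 0.367  0.366  0.5    1.693 -0.     1.711] F [-0.5  0.4 -2.6] w 0.0173
tilt [ 0.04 -0.15] z 0.0451 5192 [[-95.1, -73.6], [102.3, 75.1]] 89.7
```

View pics/s26c.png

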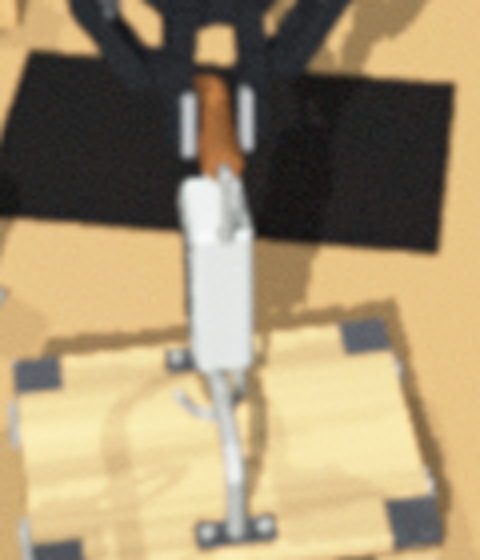

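drive_tool:
  targets:
    - [0,0.011,0,-0.2,0,-0.5,1]
    - [0,0,0,0,0,-0.4,1]
    - [0,0,0,0,0,0,1]
    - [0,0,0,0,0,0,1]

```text
time: 29.4
tcp_pos: [0.5721, 0.2923, 0.2254]
tcp_rot: [0.623, 0.783, 0.002, -0.001]
wrist_force: [-0.6, 0.5, -3.1]
width: 0.0175
```

Run:
```python
from lid import *
s=st()
```

```text
t 29.4 p [0.5721 0.2923 0.2254] yang 12.99 z [ 0.     0.005 -1.   ] q [0.366 0.369 0.487 1.686 0.004 1.71 ] F [-0.6  0.5 -3.1] w 0.0175
```

drive_tool:
  targets:
    - [0,0,0,-0.3,-0.1,0,1]
    - [0,0,0,-0.5,-0.1,0,1]
    - [0,0,0,-0.6,-0.1,0,1]
    - [0,0,0,-0.7,-0.2,0,1]
    - [0,0,0,-0.7,-0.2,0,1]
    - [0,0,0,-0.7,-0.2,0,1]
    - [0,0,0,-0.7,-0.2,0,1]
    - [0,0,0,-0.7,-0.2,0,1]
    - [0,0,0,-0.5,-0.1,0,1]
    - [0,0,0,-0.3,0,0,1]
    - [0,0,0,0,0,0,1]

```text
time: 30.5
tcp_pos: [0.5091, 0.277, 0.2267]
tcp_rot: [0.622, 0.783, 0.003, -0.001]
wrist_force: [0.3, -0.5, -2.6]
width: 0.0178
```

Run:
```python
from lid import *
s=st();im,d=snap('side','s27.png');lid(cloud('side',d),im,.03,.07)
cv2.imwrite('pics/s27c.png',cv2.resize(cv2.imread('pics/s27.png')[230:370,260:380],None,fx=4,fy=4,interpolation=2))
```

```text
t 30.5 p [0.5091 0.277  0.2267] yang 13.01 z [ 0.002  0.005 -1.   ] q [0.38  0.19  0.273 1.649 0.004 1.724] F [ 0.3 -0.5 -2.6] w 0.0178
tilt [ 0.   -0.21] z 0.0451 5106 [[-94.5, -73.7], [102.4, 75.3]] 88.5
```

View pics/s27c.png

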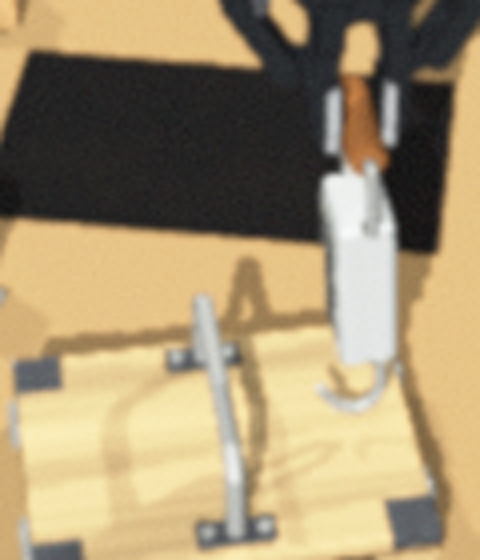

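Unhooked: the tip is clear of the bar and the case hasn't moved. Back to the mat.

drive_tool:
  targets:
    - [0,0,0,0,0,2,1]
    - [0,0,0,0,0,2,1]
    - [0,0,0,0.3,-0.5,1,1]
    - [0,0,0,0.7,-1,0,1]
    - [0,0,0,1.2,-1.8,0,1]
    - [0,0,0,1.8,-2.6,0,1]
    - [0,0,0,1.8,-2.6,0,1]
    - [0,0,0,1.8,-2.6,0,1]
    - [0,0,0,1.8,-2.6,0,1]
    - [0,0,0,1.8,-2.6,0,1]
    - [0,0,0,1.5,-2.2,0,1]
    - [0,0,0,1.1,-1.6,0,1]

```text
time: 31.75
tcp_pos: [0.6545, 0.0616, 0.2679]
tcp_rot: [0.622, 0.783, -0.002, -0.003]
wrist_force: [0.3, 0.4, -2.6]
width: 0.0179
```

Run:
```python
from lid import *
s=st()
```

```text
t 31.75 p [0.6545 0.0616 0.2679] yang 13.07 z [-0.006  0.001 -1.   ] q [-9.000e-03  4.570e-01  6.890e-01  1.809e+00  1.000e-03  1.334e+00] F [ 0.3  0.4 -2.6] w 0.0179
```

drive_tool:
  targets:
    - [0,-0.006,0,0.8,-1.2,-0.5,1]
    - [0,0,0,0.4,-0.7,-1,1]
    - [0,0,0,0,-0.2,-1.5,1]
    - [0,0,0,0,0,-1.5,1]
    - [0,0,0,0,0,-1.5,1]
    - [0,0,0,0,0,-1.2,1]
    - [0,0,0,0,0,-0.6,1]
    - [0,0,0,0,0,-0.3,1]
    - [0,0,0,0,0,0,1]
    - [0,0,0,0,0,0,1]

```text
time: 32.75
tcp_pos: [0.6651, 0.0344, 0.1722]
tcp_rot: [0.623, 0.782, -0.003, -0.005]
wrist_force: [0.2, -0.6, -1.8]
width: 0.0177
```

Run:
```python
from lid import *
s=st();im,d=snap('side','s28.png')
cv2.imwrite('pics/s28c.png',cv2.resize(cv2.imread('pics/s28.png')[180:310,240:400],None,fx=4,fy=4,interpolation=2))
```

```text
t 32.75 p [0.6651 0.0344 0.1722] yang 12.87 z [-0.011  0.001 -1.   ] q [-0.049  0.438  0.47   1.614  0.     1.297] F [ 0.2 -0.6 -1.8] w 0.0177
```

View pics/s28c.png

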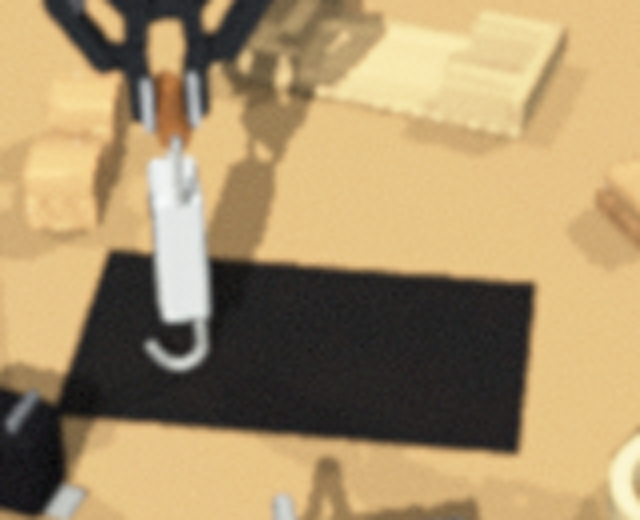

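Hook end is just touching the mat at (178,360) in the crop. Laying the scale back now, grip moving towards the robot.

drive_tool:
  targets:
    - [0,-0.01,0,-0.5,-0.1,-0.2,1]
    - [0,0,0,-1,-0.2,-0.1,1]
    - [0,0,0,-1,-0.2,-0.2,1]
    - [0,0,0,-1,-0.2,-0.2,1]
    - [0,0,0,-1,-0.2,-0.2,1]
    - [0,0,0,-1,-0.2,-0.3,1]
    - [0,0,0,-1,-0.3,-0.4,1]
    - [0,0,0,-1,-0.2,-0.5,1]

```text
time: 33.6
tcp_pos: [0.5952, 0.0185, 0.162]
tcp_rot: [0.623, 0.782, 0.007, 0.008]
wrist_force: [-0.6, -0.2, 1.2]
width: 0.0178
```

Run:
```python
from lid import *
s=st();im,d=snap('side','s29.png')
cv2.imwrite('pics/s29c.png',cv2.resize(cv2.imread('pics/s29.png')[180:310,240:400],None,fx=4,fy=4,interpolation=2))
```

```text
t 33.6 p [0.5952 0.0185 0.162 ] yang 12.97 z [ 0.021  0.001 -1.   ] q [-0.083  0.202  0.157  1.505  0.002  1.262] F [-0.6 -0.2  1.2] w 0.0178
```

View pics/s29c.png

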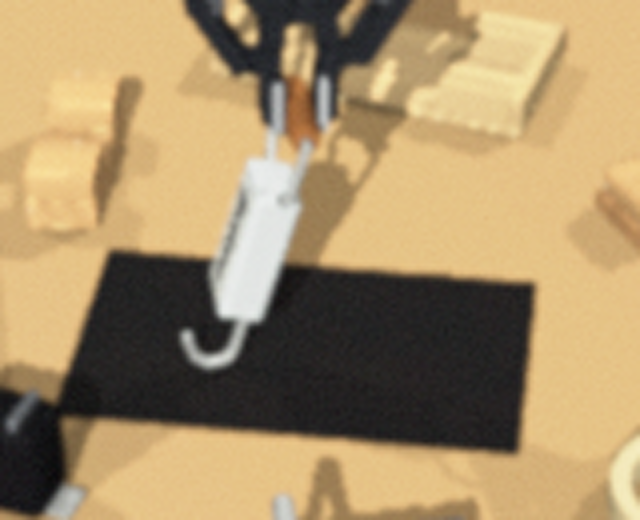

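drive_tool:
  targets:
    - [0,0.015,0,-1.2,-0.2,-0.8,1]
    - [0,0,0,-1,-0.2,-0.9,1]
    - [0,0,0,-1,-0.2,-1,1]
    - [0,0,0,-1,-0.3,-1.2,1]
    - [0,0,0,-1,-0.2,-1.4,1]
    - [0,0,0,-1,-0.2,-1.4,1]
    - [0,0,0,-0.9,-0.2,-1.4,1]
    - [0,0,0,-0.8,-0.2,-1.4,1]

```text
time: 34.45
tcp_pos: [0.5191, -0.0025, 0.1037]
tcp_rot: [0.622, 0.783, 0.008, 0.019]
wrist_force: [-1.1, -0.6, 0.4]
width: 0.018
```

Run:
```python
from lid import *
s=st();im,d=snap('side','s30.png')
cv2.imwrite('pics/s30c.png',cv2.resize(cv2.imread('pics/s30.png')[180:310,240:400],None,fx=4,fy=4,interpolation=2))
```

```text
t 34.45 p [ 0.5191 -0.0025  0.1037] yang 13.05 z [ 0.04  -0.011 -0.999] q [-0.13  -0.009 -0.186  1.352 -0.006  1.213] F [-1.1 -0.6  0.4] w 0.018
```

View pics/s30c.png

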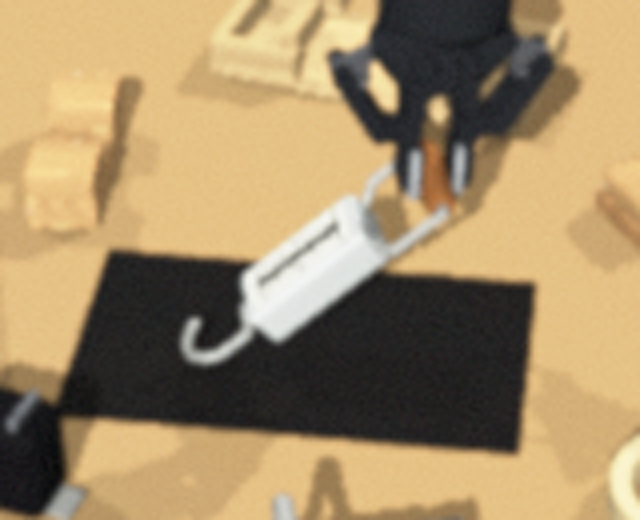

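drive_tool:
  targets:
    - [0.01,0.03,0,-0.7,-0.1,-1.2,1]
    - [0,0.01,0,-0.4,-0.1,-1.4,1]
    - [0,0,0,-0.3,-0.1,-1.4,1]
    - [0,0,0,-0.3,0,-1.4,1]
    - [0,0,0,-0.2,0,-1.4,1]
    - [0,0,0,-0.2,0,-1.2,1]
    - [0,0,0,0,0,-0.8,1]
    - [0,0,0,0,0,0,1]

```text
time: 35.3
tcp_pos: [0.495, -0.0062, 0.0058]
tcp_rot: [0.623, 0.782, -0.003, -0.003]
wrist_force: [-0.2, -0.7, -1.3]
width: 0.0178
```

Run:
```python
from lid import *
s=st();im,d=snap('side','s31.png')
cv2.imwrite('pics/s31c.png',cv2.resize(cv2.imread('pics/s31.png')[180:310,240:400],None,fx=4,fy=4,interpolation=2))
```

```text
t 35.3 p [ 0.495  -0.0062  0.0058] yang 12.95 z [-0.007 -0.001 -1.   ] q [-0.147  0.043 -0.332  1.203 -0.002  1.198] F [-0.2 -0.7 -1.3] w 0.0178
```

View pics/s31c.png

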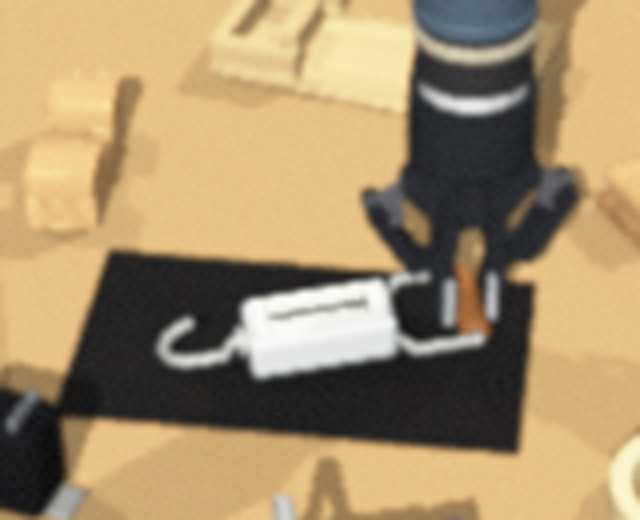

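drive_tool:
  targets:
    - [0,-0.007,0,0,0,-0.5,1]
    - [0,0,0,0,0,-0.3,1]
    - [0,0,0,0,0,-0.2,1]
    - [0,0,0,0,0,0,1]

```text
time: 35.75
tcp_pos: [0.4972, -0.0062, -0.0023]
tcp_rot: [0.623, 0.783, 0.001, 0.002]
wrist_force: [-0.4, -0.4, -0.2]
width: 0.018
```

drive_tool:
  targets:
    - [0,0,0,0,0,-0.3,1]
    - [0,0,0,0,0,0,1]

```text
time: 35.95
tcp_pos: [0.4977, -0.0063, -0.0048]
tcp_rot: [0.622, 0.783, 0.001, 0.003]
wrist_force: [-0.1, -0.5, -1.2]
width: 0.0179
```

Run:
```python
from lid import *
s=st()
```

```text
t 35.95 p [ 0.4977 -0.0063 -0.0048] yang 13.01 z [ 0.006 -0.001 -1.   ] q [-1.470e-01  4.500e-02 -3.530e-01  1.167e+00 -1.000e-03  1.197e+00] F [-0.1 -0.5 -1.2] w 0.0179
```

drive_tool:
  targets:
    - [0,0,0,0,0,0,0.4]
    - [0,0,0,0,0,0,0.1]
    - [0,0,0,0,0,0,-0.1]
    - [0,0,0,0,0,0,-0.1]
    - [0,0,0,0,0,0,-0.1]
    - [0,0,0,0,0,1,-0.1]
    - [0,0,0,0,0,2,-0.1]
    - [0,0,0,0,0,3,-0.1]
    - [0,0,0,0,0,4,-0.1]
    - [0,0,0,-2,-3,3,-0.1]
    - [0,0,0,-3,-4,0,-0.1]
    - [0,0,0,-2,-2,0,-0.1]

```text
time: 37.15
tcp_pos: [0.4292, -0.0968, 0.136]
tcp_rot: [0.619, 0.785, 0.003, 0.007]
wrist_force: [0.3, 1.4, -0.2]
width: 0.0468
```

Run:
```python
from lid import *
s=st()
for c in('side','top'):
    im,d=snap(c,c+'_f.png');lid(cloud(c,d),im,.03,.07)
a=cv2.imread('pics/top_f.png');cv2.imwrite('pics/topfc.png',cv2.resize(a[150:330,120:520],None,fx=2,fy=2))
```

```text
t 37.15 p [ 0.4292 -0.0968  0.136 ] yang 13.49 z [ 0.014 -0.004 -1.   ] q [-3.750e-01 -1.950e-01 -2.930e-01  1.459e+00  1.000e-03  9.600e-01] F [ 0.3  1.4 -0.2] w 0.0468
tilt [ 0.01 -0.27] z 0.0451 5331 [[-95.1, -73.3], [102.4, 75.4]] 89.0
tilt [0.07 0.01] z 0.0461 3054 [[-95.7, -73.4], [101.8, 74.3]] 89.4
```

View pics/side_f.png

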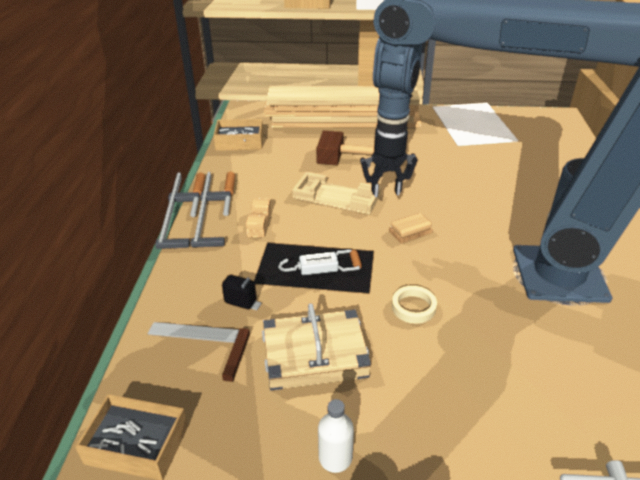

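View pics/topfc.png

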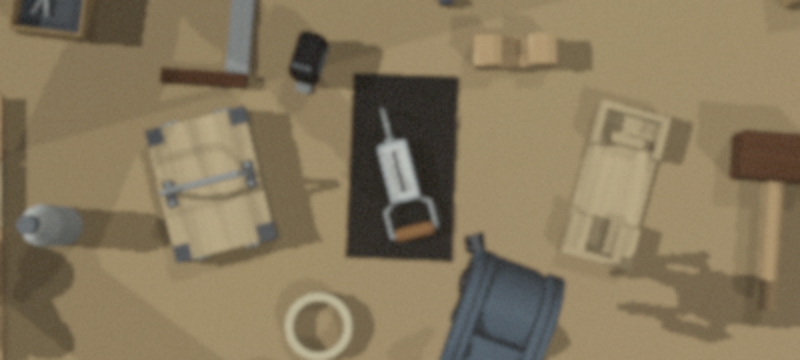

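Final pictures: the scale lies face up and wholly on the mat, at about (320,263) px in the side view. The case is flat at (317,345) px, about 3 mm from its starting position, nothing else looks moved, and the gripper is clear. Handing in.

```bash
python3 -c "
from h import *
print(arm.close_job())"
```

```text
the job is handed in; nothing more can be done
None
```

The case was weighed, set back down and unhooked. The scale is lying face up on the mat, released, and the job was handed in at about 37 s of the 72 s allowed.

**Weighing:** I lifted the scale from the tray by its body, laid it on the mat and took it again by the grip. Hooked under the handle, it held the case about 45 mm clear for more than 2.5 s. The lid stayed within about 1.4° of level. The wrist force gave a net load of about 5.6 N, or roughly 0.57 kg; this is not a reading of the scale's own dial.

**Last checks:** Both cameras show the case flat, about 3 mm from where it stood and turned by no more than 1°. The scale is wholly on the mat, the other things look unmoved by eye, and the gripper is empty and clear.

**What disagreed or went wrong:**
- **TCP height:** the reported TCP height sat about 35–40 mm lower than the fingertips seen in the depth images. Because of this, the first close on the body shut on air just above it, touching nothing. I then set heights from the pictures.
- **Case position:** the 3 mm shift came from a slight overshoot in the set-down correction, and I did not correct it afterwards.

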